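# Gauge the candle holders and sort them by fit

### The arm

A 7-joint arm with a two-finger parallel gripper is mounted at the origin on the work surface. World frame = base frame: x ahead of the robot, y to its left, z up, the work surface at z = 0. Lengths are in m, angles in rad, forces in N, time in s.
With the tool pointing down it reaches from about 0.4 to 0.85 m from the base axis. Payload 10.4 kg.
Tool frame: the origin (TCP) lies at the very end of the fingers, on their centre line; the grasp point (between the pads) lies 19 mm behind it (manip.tcp_to_grasp is the distance from the TCP to the grasp point, in m); x points along the fingers, y is the direction in which the jaws open and shut, and the axes are right-handed (so a half turn about x gives the same grasp; the last joint's range is limited). The gripper opens to 85 mm and grips with 20 to 120 N. Pads are 22 mm wide; open, the fingers measure 114 mm over their backs; the gripper's body (76 mm by 85 mm) begins 54 mm behind the grasp point. The pads swing forward as they close: fully open they stand 13 mm farther back than shut.
Start: joints at [-1.225, 0.332, -0.065, 1.46, 0.022, 1.35, -0.088], TCP at [0.225, 0.583, 0.192] pointing down, gripper open.
Joint ranges: [-2.6, 2.6], [-0.5, 2.12], [-1.47, 1.34], [0.16, 2.42], [-1.27, 4.41], [0.06, 2.06], [-2.6, 2.6]. Speed limits (rad/s): [2.22, 2.22, 2.79, 2.79, 3.14, 3.14, 3.14].

### API

Orientations are given as a unit quaternion [x, y, z, w].
In Python, from workcell import manip, cams, hand_in gives the robot as it stands.
- The arm moves only by the shell command python3 -m handwheel 'ROWS' [FORCE]. ROWS is text: rows parted by semicolons, each of 7 numbers parted by spaces: the shift along the tool's x, y, z in mm, then the turn, a rotation vector about the tool's x, y, z in rad, then the finger opening in mm, from 0 to 85.4. A call has 1 to 8 rows; each row shifts and turns the commanded pose from where the row before left it, along the tool's axes as they then stand; what a row does not reach is not made up. A row lasts 1/10 s, in which the tool goes at most 50 mm and 8.59 degrees, less where a joint would pass 70% of its speed; a pose out of reach is approached as far as the arm can. A call with a gripper value outside its range is refused whole. The fingers move at their own pace and stop on an object; FORCE is the grip in N (left out, the last holds). Time passes only in rows, so rows that do not move let the fingers close. It gives the time, the measured TCP pose, the force and the opening at its end, in the units of the state.
- manip.get_obs(): the state, without advancing time (a new reading comes with each control period).
- cams.camera(name): name is "side" or "top" or "wrist"; returns a dict with "color" (420x560x3 uint8, blue, green, red), "depth" (420x560 float32, m along the optical axis (not along the pixel's ray), 0 where there is no reading), "camera_matrix" (3x3 intrinsics, pixels), "origin" and "attitude" of the camera in the world; the wrist camera has in their place "T_tool_cam" (4x4, takes a point from camera to tool coordinates, whose origin is the TCP and whose axes are the tool frame's). Camera axes: x right, y down, z forward; pixel columns grow to the right and rows downward; lengths in m; the calibration is good to about 2 mm. The wrist camera is an equidistant fisheye: a pixel r from the principal point sees the ray r / f radians off the axis. A picture is of the moment at which its call begins: read the wrist's pose just before it.
- hand_in(): hands the job in, once; it reports no verdict.
Trained networks look in the newest picture that a camera, given by its name, has taken for a name from the list of things; names that differ only in an ending like _2 or _b are one class to them, and where a whole thing is asked for, a point or a joint stands for the part that bears it (a point fixed in the world has none). Each returns a list of dicts, best first, with "conf" (0 to 1); they miss things now and then, are a little off and sometimes report something else, mostly with a low value. They report only what shows in the picture. A call takes as long as a camera call. They do not tell look-alikes from the thing itself.
- cams.recognise(camera, thing): "box" ([left, top, width, height] in pixels, round what is visible of it).
- cams.outline_of(camera, thing): "region" (420x560 bool, what is visible of it) and "box" ([left, top, width, height] in pixels, round what is visible of it).
The state is a dict: "clock": time; "joint_pos": joint angles; "joint_velocities": joint speeds; "tau": joint torques, N m; "position": TCP position; "ee_rot": TCP orientation; "ft_force": force on the tool from outside, world axes, zero at the start; "torque": the same for the moment, N m; "grip_width": opening from 0.0 (shut) to 1.0 (fully open).
Only numpy, scipy, OpenCV 4.12 (cv2) and the standard library are available. Lean on these libraries where they do the work, as an engineer would, in place of code of your own. Each camera call takes 0.05 s, during which the arm holds its last target.

### The job

Two of the three fired candle holders were given brass cups that are too tight for a candle. Try the yellow-handled gauge in the holes until its pin goes fully home, and leave it standing there to mark the good holder, which stays where it is, and set the two tight holders down upright in the orange tray, one in each bay. Do not drop or tip a holder, and do not knock over or shift the other things on the table.

Things in the scene. Friction and masses are not known exactly. Their poses are not given: they have to be found in the camera images.
- holder_a_center (a point): centre (30 mm up) of a glazed terracotta candle-holder block 100 mm long (x), 50 wide (y), 60 high (z up), 0.28-0.52 kg. In the middle of its top is a round blind hole 34 mm wide, 52 deep, with a loose brass cup (sleeve) 30 mm high on its floor. One cup's bore is 26 mm; the other two narrow to 15 from 8 mm below the cup's top; which is where changes each time. A half turn makes no difference
- holder_b_center (a point): centre (30 mm up) of a glazed terracotta candle-holder block 100 mm long (x), 50 wide (y), 60 high (z up), 0.28-0.52 kg. In the middle of its top is a round blind hole 34 mm wide, 52 deep, with a loose brass cup (sleeve) 30 mm high on its floor. One cup's bore is 26 mm; the other two narrow to 15 from 8 mm below the cup's top; which is where changes each time. A half turn makes no difference
- holder_c_center (a point): centre (30 mm up) of a glazed terracotta candle-holder block 100 mm long (x), 50 wide (y), 60 high (z up), 0.28-0.52 kg. In the middle of its top is a round blind hole 34 mm wide, 52 deep, with a loose brass cup (sleeve) 30 mm high on its floor. One cup's bore is 26 mm; the other two narrow to 15 from 8 mm below the cup's top; which is where changes each time. A half turn makes no difference
- gauge_handle (a point): grip point of the loose candle gauge, 122 mm long, 0.16 kg, z up along its axis: steel pin 22 mm in diameter and 45 long below, yellow round handle above. The point is on the axis, 40 mm above the shoulder, 85 above the pin's tip. Handle 30 mm in diameter from 10 to 73 mm above the shoulder, narrowing to its top at 77; collar 42 in diameter, 8 high at the shoulder. Starts in its stand
- gauge_shoulder (a point): the gauge's shoulder: on the axis, where the 42 mm collar meets the pin, 45 mm above the pin's tip. It rests on a holder's top face when the pin is fully home in a cup that fits; over a tight cup it stops about 15 mm above it
- stand_mouth (a point): mouth of the gauge's stand: a dark wooden block 76 x 76 mm, 60 mm high, fixed to the table, with an upright hole 30 mm wide, 52 deep; this point is the hole's centre in the top face, 60 mm above the table. The gauge stands in it with its shoulder on the top face
- rework_bay1 (a point): middle of the floor of one of the two side-by-side bays in the orange tray (for tight holders). Tray fixed to the table, 140 x 174 mm, floor 6 mm above the table, walls 8 mm thick, divider 10 mm, tops 20 mm above the table. Each bay is 124 mm long along this point's x and 74 wide along y; this bay's middle is 42 mm to +y of the tray's
- rework_bay2 (a point): the same for the orange tray's other bay, 42 mm to -y of the tray's middle, 84 mm from rework_bay1
- brush_jar: bystander: white ceramic jar 56 mm in diameter, 85 mm high, with three brushes up to 180 mm high; origin at its underside, z up
- cutter: bystander: steel ring cutter 52 mm in diameter, 18 mm high, lying flat; origin at its underside
- pot: bystander: small white paint pot with a red lid, 38 mm in diameter, 46 mm high; origin at its underside
- bottle: bystander: blue plastic bottle 56 mm in diameter, 150 mm high; origin at its underside, z up
- figurine: bystander: pale unglazed clay figurine 60 mm in diameter, 110 mm high; origin at its underside, z up
- ware_board: bystander: plywood board 150 x 180 mm, 12 mm thick, fixed to the table, with a terracotta bowl 112 mm wide and a small clay piece fixed on it, up to 56 mm high; origin at its underside
Not all that is in view belongs to the job. What is shaped like the part that bears holder_b_center but pink or purple is not meant.

How it is judged:
At the end, for the whole second after the job is handed in: Gauge upright in the good holder, centred, shoulder within 4 mm of its top face; that holder within 40 mm of its start; the other two upright on the floors of the orange tray's two bays, one each (centres within 22 mm of the bay's middle, tilt under 0.1 rad); all at rest (((horizontal distance between gauge_shoulder and holder_a_center below 0.008 m and z of gauge_shoulder in the frame of holder_a_center below 0.034 m and angle between gauge_shoulder's own z axis and vertical below 0.12 rad and distance of holder_a_center from where it was at the start of the episode below 0.04 m and angle between holder_a_center's own z axis and vertical below 0.1 rad and ((horizontal distance between holder_b_center and rework_bay1 below 0.022 m and z of holder_b_center in the frame of rework_bay1 between 0.025 and 0.035 m and angle between holder_b_center's own z axis and vertical below 0.1 rad) or (horizontal distance between holder_b_center and rework_bay2 below 0.022 m and z of holder_b_center in the frame of rework_bay2 between 0.025 and 0.035 m and angle between holder_b_center's own z axis and vertical below 0.1 rad)) and ((horizontal distance between holder_c_center and rework_bay1 below 0.022 m and z of holder_c_center in the frame of rework_bay1 between 0.025 and 0.035 m and angle between holder_c_center's own z axis and vertical below 0.1 rad) or (horizontal distance between holder_c_center and rework_bay2 below 0.022 m and z of holder_c_center in the frame of rework_bay2 between 0.025 and 0.035 m and angle between holder_c_center's own z axis and vertical below 0.1 rad))) or (horizontal distance between gauge_shoulder and holder_b_center below 0.008 m and z of gauge_shoulder in the frame of holder_b_center below 0.034 m and angle between gauge_shoulder's own z axis and vertical below 0.12 rad and distance of holder_b_center from where it was at the start of the episode below 0.04 m and angle between holder_b_center's own z axis and vertical below 0.1 rad and ((horizontal distance between holder_a_center and rework_bay1 below 0.022 m and z of holder_a_center in the frame of rework_bay1 between 0.025 and 0.035 m and angle between holder_a_center's own z axis and vertical below 0.1 rad) or (horizontal distance between holder_a_center and rework_bay2 below 0.022 m and z of holder_a_center in the frame of rework_bay2 between 0.025 and 0.035 m and angle between holder_a_center's own z axis and vertical below 0.1 rad)) and ((horizontal distance between holder_c_center and rework_bay1 below 0.022 m and z of holder_c_center in the frame of rework_bay1 between 0.025 and 0.035 m and angle between holder_c_center's own z axis and vertical below 0.1 rad) or (horizontal distance between holder_c_center and rework_bay2 below 0.022 m and z of holder_c_center in the frame of rework_bay2 between 0.025 and 0.035 m and angle between holder_c_center's own z axis and vertical below 0.1 rad))) or (horizontal distance between gauge_shoulder and holder_c_center below 0.008 m and z of gauge_shoulder in the frame of holder_c_center below 0.034 m and angle between gauge_shoulder's own z axis and vertical below 0.12 rad and distance of holder_c_center from where it was at the start of the episode below 0.04 m and angle between holder_c_center's own z axis and vertical below 0.1 rad and ((horizontal distance between holder_a_center and rework_bay1 below 0.022 m and z of holder_a_center in the frame of rework_bay1 between 0.025 and 0.035 m and angle between holder_a_center's own z axis and vertical below 0.1 rad) or (horizontal distance between holder_a_center and rework_bay2 below 0.022 m and z of holder_a_center in the frame of rework_bay2 between 0.025 and 0.035 m and angle between holder_a_center's own z axis and vertical below 0.1 rad)) and ((horizontal distance between holder_b_center and rework_bay1 below 0.022 m and z of holder_b_center in the frame of rework_bay1 between 0.025 and 0.035 m and angle between holder_b_center's own z axis and vertical below 0.1 rad) or (horizontal distance between holder_b_center and rework_bay2 below 0.022 m and z of holder_b_center in the frame of rework_bay2 between 0.025 and 0.035 m and angle between holder_b_center's own z axis and vertical below 0.1 rad)))) and linear speed of each of holder_a, holder_b, holder_c, gauge below 0.02 m/s); the robot touches nothing.
It fails at once if a bystander is knocked over or moved more than 30 mm (distance of any of brush_jar, cutter, pot, bottle, figurine from where it was at the start of the episode above 0.03 m or angle between any of brush_jar, cutter, pot, bottle, figurine's own z axis and vertical above 0.5 rad).
It fails at once if a holder is tipped over (more than 35 degrees) (angle between any of holder_a_center, holder_b_center, holder_c_center's own z axis and vertical above 0.61 rad).
It fails at once if a holder is dropped (falls faster than 0.8 m/s out of the fingers, some 30 mm of fall) ((linear speed of holder_a above 0.8 m/s and contact force between holder_a and the fingers below 0.05 N) or (linear speed of holder_b above 0.8 m/s and contact force between holder_b and the fingers below 0.05 N) or (linear speed of holder_c above 0.8 m/s and contact force between holder_c and the fingers below 0.05 N)).
It also fails if it takes over 72 s, if anything falls off the work surface, if the arm or the gripper's body presses on something with over 40 N, if the wrist force passes 120 N, or if a joint passes its speed limit or range.

## Working session

There is one attempt and no reset: what is moved stays moved. The work goes in short steps, Python scripts to look and compute and a shell command to move; the robot and the scene stay as the last step left them, time stands still between calls to the robot, and variables do not carry over. Pictures are saved under pics/ and viewed, and the job is handed in when it is done.

```bash
ls; mkdir -p pics; python3 - <<'E'
from workcell import manip,cams
import cv2
o=manip.get_obs();print(o, manip.tcp_to_grasp)
for n in ["side","top","wrist"]:
    c=cams.camera(n);cv2.imwrite(f"pics/{n}0.png",c["color"])
    print(n,{k:v for k,v in c.items() if k not in("color","depth")})
E
```

```text
pics
{'clock': 0.0, 'joint_pos': array([-1.22464318,  0.33289698, -0.06469221,  1.46095676,  0.02159306,
        1.34989924, -0.08851595]), 'joint_velocities': array([-0.00125553, -0.00071932, -0.00117907, -0.00031302,  0.00048257,
        0.00048676, -0.00153063]), 'tau': array([ 1.49193849e-03, -6.25433493e+01,  4.99344617e-02, -3.91608846e+01,
        1.61311979e-02,  9.82431171e-03,  7.62942904e-06]), 'position': array([0.22513422, 0.58257131, 0.1915929 ]), 'ee_rot': array([ 0.12912482,  0.6951941 , -0.13015058,  0.69504875]), 'ft_force': array([0.69932486, 0.42917345, 0.10119885]), 'torque': array([-0.05877959, -0.00261214, -0.0317384 ]), 'grip_width': 0.998621987482082} 0.0187
side {'camera_matrix': array([[508.11309095,   0.        , 280.94410846],
       [  0.        , 508.11309095, 208.50578882],
       [  0.        ,   0.        ,   1.        ]]), 'origin': array([-0.17595774, -0.84647507,  0.87334992]), 'attitude': array([ 0.84119321, -0.30273961,  0.14507889, -0.42390426])}
top {'camera_matrix': array([[536.48439286,   0.        , 279.45396492],
       [  0.        , 536.48439286, 207.34936133],
       [  0.        ,   0.        ,   1.        ]]), 'origin': array([ 0.2891652 , -0.02016288,  1.42305385]), 'attitude': array([ 0.71216226, -0.69757571,  0.06225341, -0.04834821])}
wrist {'camera_matrix': array([[325.1922621 ,   0.        , 281.173609  ],
       [  0.        , 325.1922621 , 210.75641218],
       [  0.        ,   0.        ,   1.        ]]), 'T_tool_cam': array([[-4.72034267e-04, -2.89535384e-01,  9.57167195e-01,
        -1.80726568e-01],
       [ 9.99999790e-01, -5.62484330e-04,  3.23010497e-04,
         6.02129919e-04],
       [ 4.44868580e-04,  9.57167146e-01,  2.89535589e-01,
        -7.38525167e-02],
       [ 0.00000000e+00,  0.00000000e+00,  0.00000000e+00,
         1.00000000e+00]])}
```

View pics/top0.png

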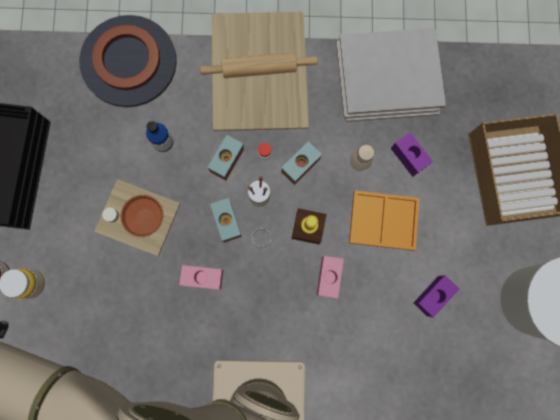

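View pics/side0.png

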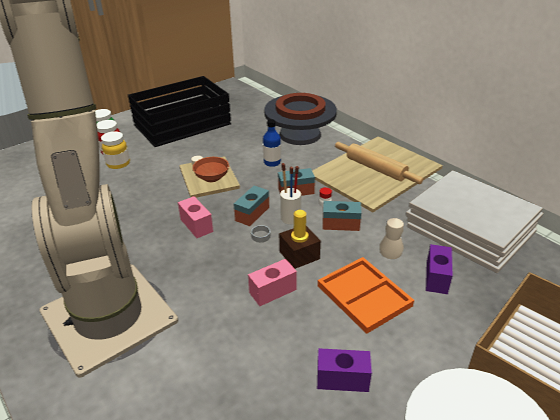

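View pics/wrist0.png

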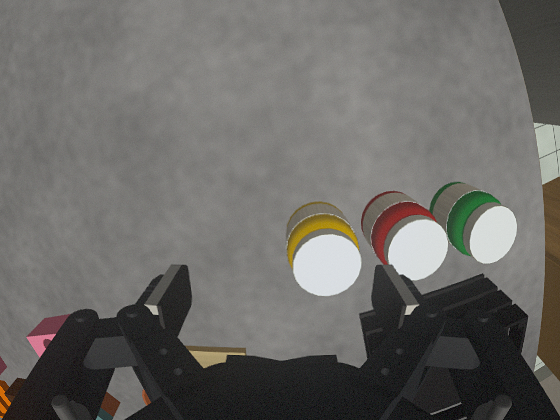

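The top view shows three teal/terracotta holders at (226,156), (301,161) and (226,220). The look-alikes are pink blocks at (201,278) and (331,277) and purple ones at (412,154) and (438,296). The gauge is at (311,225) in its dark stand and the tray at (385,220). I choose the three teal ones and will check them in a crop.

```bash
cat > h.py <<'E'
from workcell import manip,cams
import cv2,numpy as np
from scipy.spatial.transform import Rotation as R
def T(c):
    M=np.eye(4);M[:3,:3]=R.from_quat(c["attitude"]).as_matrix();M[:3,3]=c["origin"];return M
def rays(c,uv):
    K=c["camera_matrix"];uv=np.atleast_2d(uv).astype(float)
    return np.c_[(uv[:,0]-K[0,2])/K[0,0],(uv[:,1]-K[1,2])/K[1,1],np.ones(len(uv))]
def plane(c,uv,z):
    M=T(c);d=rays(c,uv)@M[:3,:3].T
    return M[:3,3]+d*((z-M[2,3])/d[:,2])[:,None]
def cloud(c,mask):
    v,u=np.nonzero(mask&(c["depth"]>0));d=c["depth"][v,u]
    M=T(c);return (rays(c,np.c_[u,v])*d[:,None])@M[:3,:3].T+M[:3,3]
def proj(c,p):
    M=np.linalg.inv(T(c));q=np.atleast_2d(p)@M[:3,:3].T+M[:3,3];K=c["camera_matrix"]
    return np.c_[q[:,0]/q[:,2]*K[0,0]+K[0,2],q[:,1]/q[:,2]*K[1,1]+K[1,2]]
E
python3 - <<'E'
from h import *
c=cams.camera("top")
for th in ["holder_a_center","gauge_handle","rework_bay1","stand_mouth","brush_jar","cutter","pot","bottle","figurine","ware_board"]:
    for o in cams.outline_of("top",th):
        P=cloud(c,o["region"])
        if len(P)<10: print(th,o["conf"],o["box"]);continue
        zt=np.percentile(P[:,2],90)
        r=P[P[:,2]>zt-.006]
        rect=cv2.minAreaRect((r[:,:2]*1000).astype(np.float32))
        print(th,round(o["conf"],2),o["box"],"ztop",round(zt,4),"rect",np.round(rect[0],1),np.round(rect[1],1),round(rect[2],1),"med",np.round(np.median(r,0),3))
crop=c["color"][130:270,180:430];cv2.imwrite("pics/crop0.png",cv2.resize(crop,None,fx=3.2,fy=3.2,interpolation=cv2.INTER_CUBIC))
E
```

```text
holder_a_center 0.59 [213.5, 199.3, 28.1, 45.6] ztop 0.0627 rect [471.7  93.9] [100.6  49.5] 19.4 med [0.471 0.093 0.06 ]
holder_a_center 0.47 [147.0, 123.9, 24.8, 28.3] ztop 0.1465 rect [684.4 271.9] [24.2 21.3] 7.4 med [0.684 0.272 0.148]
gauge_handle 0.69 [300.5, 216.5, 18.6, 18.4] ztop 0.1376 rect [ 460.5 -122.5] [28.9 25.5] 18.7 med [ 0.461 -0.123  0.136]
rework_bay1 0.68 [347.7, 189.2, 71.2, 60.6] ztop 0.0199 rect [ 484.  -324.9] [175.  141.1] 84.6 med [ 0.478 -0.324  0.019]
stand_mouth 0.88 [290.9, 209.3, 35.1, 38.3] ztop 0.0623 rect [ 460.5 -121.6] [75.4 75.8] 79.1 med [ 0.456 -0.117  0.06 ]
brush_jar 0.95 [248.5, 180.5, 21.2, 28.2] ztop 0.1493 rect [542.4   9.1] [45.5 32. ] 85.9 med [0.531 0.003 0.172]
brush_jar 0.35 [302.3, 216.6, 13.6, 13.4] ztop 0.1379 rect [ 458.6 -121.9] [27.4 24.5] 89.1 med [ 0.459 -0.121  0.136]
pot 0.48 [261.1, 145.8, 12.6, 11.2] ztop 0.0484 rect [660.9  -2.8] [31.3 29.1] 1.5 med [ 0.659 -0.002  0.046]
figurine 0.89 [349.4, 146.1, 23.0, 20.8] ztop 0.1026 rect [ 646.5 -262.4] [36.3 35. ] 63.2 med [ 0.645 -0.262  0.101]
ware_board 0.67 [96.5, 181.2, 85.5, 72.9] ztop 0.0439 rect [469.  326.4] [109.8 149.6] 23.5 med [0.483 0.335 0.047]
ware_board 0.58 [258.1, 147.1, 17.9, 11.3] ztop 0.0483 rect [662.   -1.4] [33.5 31.8] 1.1 med [ 0.66  -0.002  0.046]
```

View pics/crop0.png

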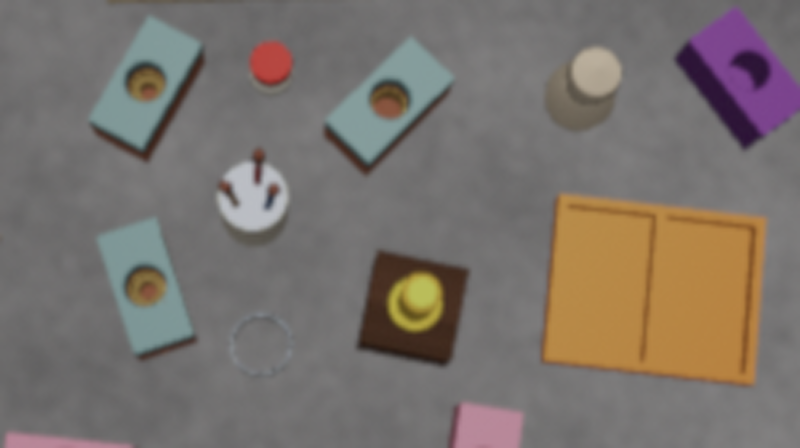

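The crop confirms three teal-topped holders with brass cups. The right one at (301,161) shows a wider red floor, so it is probably the good one. Next I get its geometry by colour and depth, then cross-check with the side camera.

```bash
python3 - <<'E'
from h import *
print(manip.get_obs()["clock"])
for n in ["top","side"]:
    c=cams.camera(n);hsv=cv2.cvtColor(c["color"],cv2.COLOR_BGR2HSV)
    def blobs(lo,hi,zlo,zhi,name,amin=150):
        m=cv2.inRange(hsv,lo,hi);k,l,s,_=cv2.connectedComponentsWithStats(m)
        for i in range(1,k):
            if s[i,4]<amin: continue
            P=cloud(c,l==i);P=P[(P[:,2]>zlo)&(P[:,2]<zhi)]
            if len(P)<60: continue
            rect=cv2.minAreaRect((P[:,:2]*1000).astype(np.float32))
            b=cv2.boxPoints(rect);e=[b[1]-b[0],b[2]-b[1]];e=max(e,key=np.linalg.norm);yaw=np.degrees(np.arctan2(e[1],e[0]))%180
            print(n,name,s[i,:2],"c",np.round(rect[0],1),np.round(rect[1],1),"longaxis yaw",round(yaw,1),"z",round(np.median(P[:,2]),4))
    blobs((75,30,60),(100,150,255),.052,.07,"holder")
    blobs((8,150,120),(18,255,255),.012,.026,"tray")
    blobs((22,120,100),(34,255,255),.12,.145,"gaugetop",20)
    blobs((22,120,100),(34,255,255),.06,.072,"collar",20)
E
```

```text
0.7
top holder [208 136] c [638.9  99.5] [ 51.3 100.7] longaxis yaw 152.3 z 0.0587
top holder [282 142] c [ 629.3 -100. ] [ 50.3 100.9] longaxis yaw 136.6 z 0.0592
top holder [211 198] c [471.9  94. ] [100.5  49.5] longaxis yaw 19.6 z 0.0589
top tray [350 192] c [ 483.1 -323.7] [172.8 137.1] longaxis yaw 84.6 z 0.019
top tray [125 199] c [486.7 312.9] [48.  74.5] longaxis yaw 100.4 z 0.0223
top gaugetop [301 215] c [ 459.8 -121.5] [28.1 28.3] longaxis yaw 98.0 z 0.1352
top collar [301 215] c [ 462.2 -122.1] [43.4 42.8] longaxis yaw 21.7 z 0.0671
top collar [ 17 269] c [299.  575.1] [30.9 69. ] longaxis yaw 177.7 z 0.0686
side holder [297 168] c [662.6  89.7] [54.7 51.5] longaxis yaw 62.0 z 0.0624
side holder [234 186] c [472.6  95.3] [106.6  53.2] longaxis yaw 19.1 z 0.0623
side holder [323 201] c [630.7 -97.8] [57.1 98.9] longaxis yaw 135.2 z 0.0622
side tray [193 157] c [482.1 326.5] [31.7 50.3] longaxis yaw 176.2 z 0.0224
side tray [318 257] c [ 484.4 -322.4] [177.4 143.9] longaxis yaw 84.9 z 0.0215
side gaugetop [291 210] c [ 459.9 -121.6] [26.7 29.3] longaxis yaw 164.2 z 0.1364
side collar [102 140] c [292.2 579.6] [36.6 71.6] longaxis yaw 157.2 z 0.0667
```

```bash
cat > plan.py <<'E'
# usage: plan.py x y z(mm, TCP) jawyaw(deg) : remaining shift/turn in tool axes
import sys
from h import *
o=manip.get_obs();Rt=R.from_quat(o["ee_rot"]);p=o["position"]*1000
A=Rt.as_matrix();yaw=np.degrees(np.arctan2(A[1,1],A[0,1]))
print("t %.1f p %s jawyaw %.1f F %s grip %.3f q %s"%(o["clock"],np.round(p,1),yaw,np.round(o["ft_force"],1),o["grip_width"],np.round(o["joint_pos"],2)))
if len(sys.argv)>4:
    t=np.array([float(v) for v in sys.argv[1:4]]);jy=np.radians(float(sys.argv[4]))
    x=np.array([0,0,-1.]);y=np.array([np.cos(jy),np.sin(jy),0]);B=np.c_[x,y,np.cross(x,y)]
    rv=R.from_matrix(A.T@B).as_rotvec()
    print("turn",np.round(rv,3),"deg",np.round(np.degrees(rv),1))
    print("shift now-axes",np.round(A.T@(t-p),1)," after-turn axes",np.round(B.T@(t-p),1))
E
python3 plan.py 461 -122 160 90
python3 - <<'E'
from h import *
c=cams.camera("top")
print("cutter",plane(c,[262,238],.018)*1000)
E
```

```text
t 0.8 p [225.3 583.  192.5] jawyaw 68.9 F [ 0.  -0.1 -0.7] grip 1.000 q [-1.22  0.33 -0.06  1.46  0.02  1.35 -0.09]
turn [-0.369 -0.    -0.   ] deg [-21.1  -0.   -0. ]
shift now-axes [  32.4 -572.7  474. ]  after-turn axes [  32.5 -705.   235.7]
cutter [[428.77687274  -1.46660307  18.        ]]
```

```bash
python3 -m handwheel '-40 0 0 0 0 0 70;0 -38.2 31.6 0 0 0 70;0 -38.2 31.6 0 0 0 70;0 -38.2 31.6 0 0 0 70;0 -38.2 31.6 0 0 0 70;0 -38.2 31.6 0 0 0 70;0 -38.2 31.6 0 0 0 70;0 -38.2 31.6 0 0 0 70' 40; python3 plan.py 461 -122 180 0
```

```text
clock: 1.65
position: [0.3356, 0.2519, 0.2326]
ee_rot: [0.13, 0.695, -0.129, 0.695]
ft_force: [1.1, -0.2, 1.0]
grip_width: 0.815
t 1.6 p [335.6 251.9 232.6] jawyaw 68.9 F [ 1.1 -0.2  1. ] grip 0.815 q [-0.92 -0.16  0.15  1.9   0.02  1.39  0.43]
turn [ 1.202e+00 -1.000e-03 -1.000e-03] deg [68.9 -0.  -0.1]
shift now-axes [  52.3 -303.6  251.8]  after-turn axes [ 52.6 125.4 373.9]
```

```bash
python3 -m handwheel '0 -38 31.5 0 0 0 70;0 -38 31.5 0 0 0 70;0 -38 31.5 0 0 0 70;0 -38 31.5 0 0 0 70;0 -38 31.5 0 0 0 70;0 -38 31.5 0 0 0 70;0 -38 31.5 0 0 0 70;0 -38 31.5 0 0 0 70' 40;python3 -m handwheel '0 0 0 0.145 0 0 70;0 0 0 0.145 0 0 70;0 0 0 0.145 0 0 70;0 0 0 0.145 0 0 70;0 0 0 0.145 0 0 70;0 0 0 0.145 0 0 70;0 0 0 0.145 0 0 70;0 0 0 0.145 0 0 70';  python3 plan.py 461 -122 160 2.4
python3 - <<'E'
from h import *
o=manip.get_obs();c=cams.camera("wrist");cv2.imwrite("pics/w1.png",c["color"])
E
```

```text
clock: 2.45
position: [0.461, -0.1227, 0.2329]
ee_rot: [0.13, 0.695, -0.129, 0.696]
ft_force: [2.3, 1.0, -0.1]
grip_width: 0.818
clock: 3.25
position: [0.4607, -0.1206, 0.2325]
ee_rot: [0.491, 0.509, -0.491, 0.509]
ft_force: [-1.0, 0.2, 0.8]
grip_width: 0.814
t 3.2 p [ 460.7 -120.6  232.5] jawyaw 2.1 F [-1.   0.2  0.8] grip 0.814 q [-0.56 -0.07  0.7   1.81  0.04  1.39  0.17]
turn [-0.006 -0.    -0.   ] deg [-0.3 -0.  -0. ]
shift now-axes [72.5  0.2  1.5]  after-turn axes [72.5  0.2  1.5]
```

View pics/w1.png

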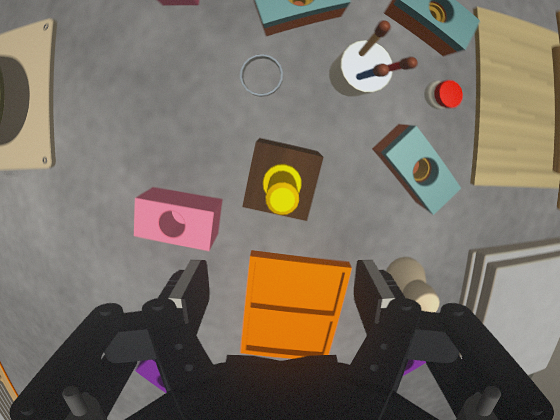

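The wrist view shows the gauge at (282,190), centred between the fingers. I go down and grip.

```bash
python3 -m handwheel '30 0 1.5 0 0 0 70;30 0 0 0 0 0 70;30 0 0 0 0 0 70;30 0 0 0 0 0 70;16 0 0 0 0 0 70;14 0 0 0 0 0 70;1 0 0 0 0 0 70' 40; python3 -m handwheel '0 0 0 0 0 0 20;0 0 0 0 0 0 20;0 0 0 0 0 0 20;0 0 0 0 0 0 20;0 0 0 0 0 0 20;0 0 0 0 0 0 20' 45; python3 plan.py 461 -122 81 2.4
```

```text
clock: 4.0
position: [0.4596, -0.1219, 0.08]
ee_rot: [0.488, 0.512, -0.489, 0.51]
ft_force: [-0.5, -0.7, 0.2]
grip_width: 0.822
clock: 4.6
position: [0.4616, -0.1221, 0.0824]
ee_rot: [0.49, 0.51, -0.489, 0.511]
ft_force: [-1.2, 0.6, 4.5]
grip_width: 0.324
t 4.6 p [ 461.6 -122.1   82.4] jawyaw 2.4 F [-1.2  0.6  4.5] grip 0.324 q [-0.52  0.11  0.73  2.01 -0.08  1.05  0.29]
turn [ 0.001 -0.    -0.002] deg [ 0.  -0.  -0.1]
shift now-axes [ 1.4 -0.6 -0.1]  after-turn axes [ 1.4 -0.6 -0.1]
```

```bash
python3 -m handwheel '0 0 0 0 0 0 20;-15 0 0 0 0 0 20;-20 0 0 0 0 0 20;-25 0 0 0 0 0 20;-25 0 0 0 0 0 20;-15 0 0 0 0 0 20;0 0 0 0 0 0 20' 60; python3 plan.py 629.5 -99.5 180 2.4
python3 - <<'E'
from h import *
c=cams.camera("side");cv2.imwrite("pics/s1.png",cv2.resize(c["color"][100:330,150:450],None,fx=2.5,fy=2.5))
E
```

```text
clock: 5.3
position: [0.462, -0.1222, 0.1835]
ee_rot: [0.491, 0.51, -0.488, 0.511]
ft_force: [0.2, -0.0, -1.2]
grip_width: 0.321
t 5.3 p [ 462.  -122.2  183.5] jawyaw 2.4 F [ 0.2 -0.  -1.2] grip 0.321 q [-0.56 -0.03  0.72  1.88  0.02  1.28  0.2 ]
turn [ 0.    -0.001 -0.004] deg [ 0.  -0.  -0.2]
shift now-axes [  4.2 168.3 -15.6]  after-turn axes [  3.5 168.3 -15.7]
```

View pics/s1.png

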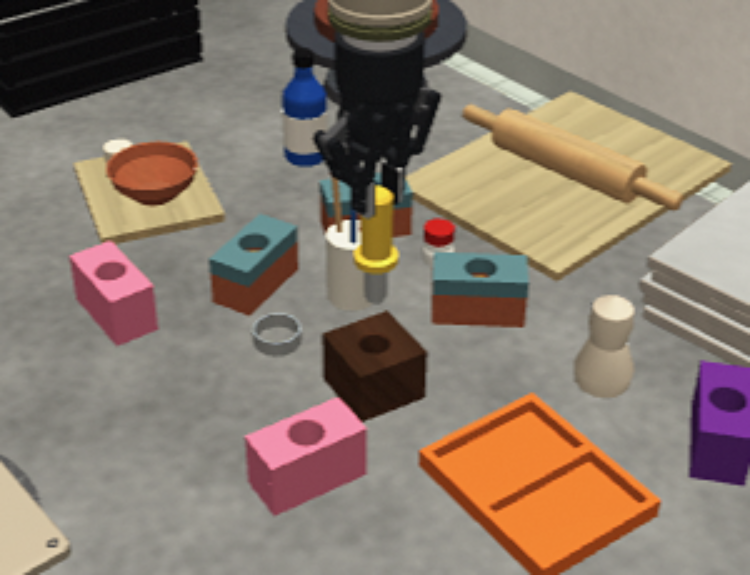

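The gauge is held upright at crop (375,245). I go above the right holder.

```bash
python3 -m handwheel '0 15 -1.6 0 0 0 20;0 32 -3 0 0 0 20;4 37 -3.4 0 0 0 20;0 37 -3.4 0 0 0 20;0 30 -2.8 0 0 0 20;10 17 -1.5 0 0 0 20;20 0 0 0 0 0 20;0 0 0 0 0 0 20' 60; python3 plan.py 629.5 -99.5 140 2.4
python3 - <<'E'
from h import *
for n in ["side","top"]:
    c=cams.camera(n);cv2.imwrite(f"pics/{n}2.png",cv2.resize(c["color"][100:260,230:430],None,fx=4,fy=3.7,interpolation=cv2.INTER_CUBIC) if n=="side" else c["color"])
    hsv=cv2.cvtColor(c["color"],cv2.COLOR_BGR2HSV);m=cv2.inRange(hsv,(22,120,60),(34,255,255))>0
    P=cloud(c,m);P=P[(P[:,2]>.09)&(P[:,2]<.24)&(abs(P[:,0]-.63)<.1)&(abs(P[:,1]+.1)<.08)]
    print(n,len(P),P.min(0),P.max(0))
c=cams.camera("wrist");cv2.imwrite("pics/w2.png",c["color"])
E
```

```text
clock: 6.15
position: [0.6259, -0.099, 0.1431]
ee_rot: [0.488, 0.512, -0.491, 0.509]
ft_force: [-0.7, -0.1, -2.0]
grip_width: 0.319
t 6.2 p [625.9 -99.  143.1] jawyaw 2.4 F [-0.7 -0.1 -2. ] grip 0.319 q [-0.44  0.45  0.71  1.53 -0.3   1.28  0.35]
turn [0.    0.    0.007] deg [0.  0.  0.4]
shift now-axes [3.1 3.5 0.6]  after-turn axes [3.1 3.5 0.6]
side 295 [ 0.60395494 -0.11919378  0.12261401] [ 0.64461662 -0.07884147  0.20175786]Traceback (most recent call last):
  File "<stdin>", line 6, in <module>
    return umr_minimum(a, axis, None, out, keepdims, initial, where)
ValueError: zero-size array to reduction operation minimum which has no identity
```

View pics/side2.png

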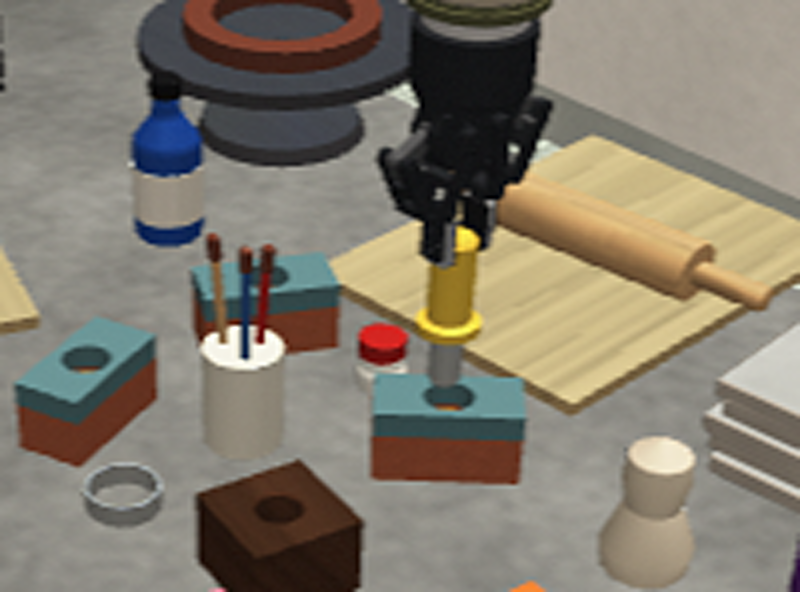

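The pin stands just above and in line with the right holder's hole. I correct by 3.5 mm and lower.

```bash
python3 -m handwheel '0 3.5 0.6 0 0 0.007 20;0 0 0 0 0 0 20;0 0 0 0 0 0 20' 60; python3 plan.py 629.7 -99.3 100 2.4
python3 - <<'E'
from h import *
o=manip.get_obs();Tw=np.eye(4);Tw[:3,:3]=R.from_quat(o["ee_rot"]).as_matrix();Tw[:3,3]=o["position"]
c=cams.camera("wrist");cv2.imwrite("pics/w2.png",c["color"])
def wproj(P):
    M=np.linalg.inv(Tw@c["T_tool_cam"]);q=np.atleast_2d(P)@M[:3,:3].T+M[:3,3]
    rr=np.hypot(q[:,0],q[:,1]);th=np.arctan2(rr,q[:,2]);K=c["camera_matrix"]
    return np.c_[q[:,0]/rr*th*K[0,0]+K[0,2],q[:,1]/rr*th*K[1,1]+K[1,2]]
print(wproj([[.6297,-.0993,.06],[.6297,-.0993,.038]]))
E
```

```text
clock: 6.55
position: [0.6317, -0.0998, 0.1481]
ee_rot: [0.492, 0.508, -0.487, 0.512]
ft_force: [-0.0, -0.4, -1.2]
grip_width: 0.316
t 6.5 p [631.7 -99.8 148.1] jawyaw 2.4 F [-0.  -0.4 -1.2] grip 0.316 q [-0.44  0.45  0.71  1.52 -0.3   1.28  0.35]
turn [ 0.    -0.    -0.008] deg [ 0.  -0.  -0.5]
shift now-axes [48.1 -2.4 -0.6]  after-turn axes [48.1 -2.  -0.6]
[[277.81502543 202.50826025]
 [277.84686804 196.20655769]]
```

View pics/w2.png

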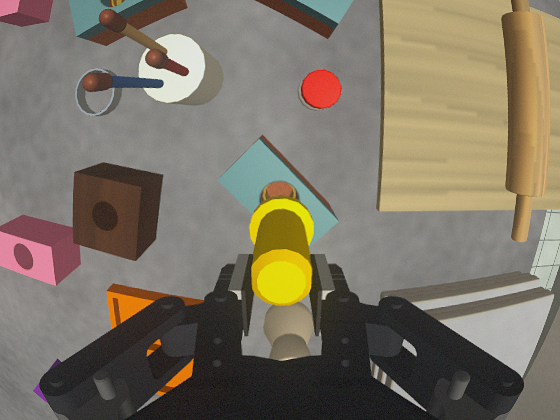

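The hole at (280,190) lies just beyond the collar at (281,228), in line with the jaws. I trim and lower, watching the force.

```bash
python3 -m handwheel '0 -2 -0.6 0 0 -0.008 20;10 0 0 0 0 0 20;12 0 0 0 0 0 20;10 0 0 0 0 0 20;0 0 0 0 0 0 20;0 0 0 0 0 0 20' 60; python3 plan.py 629.7 -99.3 82.4 2.4
```

```text
clock: 7.2
position: [0.6292, -0.0993, 0.1149]
ee_rot: [0.489, 0.511, -0.49, 0.51]
ft_force: [-0.3, -0.4, -1.5]
grip_width: 0.317
t 7.2 p [629.2 -99.3 114.9] jawyaw 2.4 F [-0.3 -0.4 -1.5] grip 0.317 q [-0.43  0.48  0.7   1.56 -0.32  1.23  0.36]
turn [-0.     0.     0.002] deg [-0.   0.   0.1]
shift now-axes [32.5  0.6  0. ]  after-turn axes [32.5  0.5  0. ]
```

```bash
python3 -m handwheel '5 0 0 0 0 0 20;5 0 0 0 0 0 20;5 0 0 0 0 0 20;4 0 0 0 0 0 20;0 0 0 0 0 0 20' 60; python3 plan.py 629.7 -99.3 82.4 2.4
```

```text
clock: 7.7
position: [0.629, -0.0991, 0.0956]
ee_rot: [0.489, 0.511, -0.49, 0.51]
ft_force: [-0.7, -0.4, -2.2]
grip_width: 0.319
t 7.7 p [629.  -99.1  95.6] jawyaw 2.4 F [-0.7 -0.4 -2.2] grip 0.319 q [-0.43  0.5   0.69  1.58 -0.33  1.19  0.37]
turn [ 0.    -0.     0.002] deg [ 0.  -0.   0.1]
shift now-axes [13.2  0.7  0.2]  after-turn axes [13.2  0.7  0.2]
```

Free past the tight-stop height, which is a TCP of about 97.4 mm.

```bash
python3 -m handwheel '5 0 0 0 0 0 20;4 0 0 0 0 0 20;3 0 0 0 0 0 20;0 0 0 0 0 0 20;0 0 0 0 0 0 20' 60; python3 plan.py 629.7 -99.3 82.4 2.4
```

```text
clock: 8.2
position: [0.6294, -0.0993, 0.0844]
ee_rot: [0.489, 0.511, -0.49, 0.51]
ft_force: [0.3, -0.2, -1.3]
grip_width: 0.317
t 8.2 p [629.4 -99.3  84.4] jawyaw 2.4 F [ 0.3 -0.2 -1.3] grip 0.317 q [-0.42  0.51  0.68  1.59 -0.34  1.17  0.37]
turn [ 0.    -0.     0.001] deg [ 0.  -0.   0.1]
shift now-axes [2.  0.3 0. ]  after-turn axes [2.  0.3 0. ]
```

```bash
python3 -m handwheel '2 0 0 0 0 0 20;0 0 0 0 0 0 20;0 0 0 0 0 0 20' 60; python3 plan.py 629.7 -99.3 82.4 2.4; python3 -m handwheel '0 0 0 0 0 0 45;0 0 0 0 0 0 60;0 0 0 0 0 0 70;0 0 0 0 0 0 70;-20 0 0 0 0 0 70;-40 0 0 0 0 0 70;-40 0 0 0 0 0 70;-40 0 0 0 0 0 70' 60
python3 plan.py 472 94.2 200 -70.6
python3 - <<'E'
from h import *
c=cams.camera("side");cv2.imwrite("pics/side3.png",cv2.resize(c["color"][100:260,230:430],None,fx=4,fy=3.7,interpolation=cv2.INTER_CUBIC))
E
```

```text
clock: 8.5
position: [0.6297, -0.0993, 0.0827]
ee_rot: [0.489, 0.51, -0.489, 0.51]
ft_force: [0.8, -0.4, 0.2]
grip_width: 0.318
t 8.5 p [629.7 -99.3  82.7] jawyaw 2.4 F [ 0.8 -0.4  0.2] grip 0.318 q [-0.42  0.51  0.68  1.59 -0.34  1.17  0.37]
turn [0. 0. 0.] deg [0. 0. 0.]
shift now-axes [ 0.3  0.  -0. ]  after-turn axes [ 0.3  0.  -0. ]
clock: 9.3
position: [0.6292, -0.0993, 0.2239]
ee_rot: [0.489, 0.511, -0.49, 0.51]
ft_force: [1.2, -0.4, -0.7]
grip_width: 0.82
t 9.3 p [629.2 -99.3 223.9] jawyaw 2.4 F [ 1.2 -0.4 -0.7] grip 0.820 q [-0.45  0.41  0.73  1.41 -0.27  1.43  0.32]
turn [1.274e+00 1.000e-03 1.000e-03] deg [73.   0.   0.1]
shift now-axes [  24.1 -149.  -199.9]  after-turn axes [  23.9 -234.8   84. ]
```

View pics/side3.png

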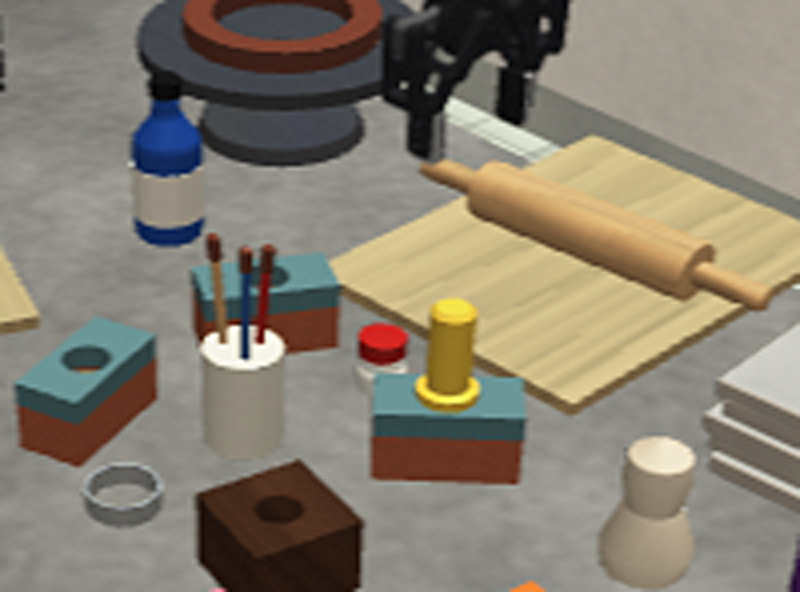

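The gauge stands in the right holder with its collar flush (crop 447,390), so that is the good one. Next is the far-left holder.

```bash
python3 -m handwheel '0 0 0 -0.131 0 0 75;0 0 0 -0.131 0 0 75;0 0 0 -0.131 0 0 75;0 0 0 -0.131 0 0 75;0 0 0 -0.131 0 0 75;0 0 0 -0.131 0 0 75;0 0 0 -0.131 0 0 75;0 0 0 -0.131 0 0 75' 60
python3 plan.py 639 99.5 150 62.3
```

```text
clock: 10.15
position: [0.6295, -0.0993, 0.2221]
ee_rot: [0.166, 0.688, -0.167, 0.687]
ft_force: [0.4, -0.2, 0.9]
grip_width: 0.881
t 10.2 p [629.5 -99.3 222.1] jawyaw 62.8 F [ 0.4 -0.2  0.9] grip 0.881 q [-0.32  0.37  0.55  1.41 -0.19  1.42  1.32]
turn [ 0.008 -0.001  0.   ] deg [ 0.5 -0.1  0. ]
shift now-axes [ 72.1 181.1 -82.4]  after-turn axes [ 72.1 180.4 -84. ]
```

```bash
python3 -m handwheel '0 0 0 0.145 0 0 75;0 0 0 0.145 0 0 75;0 0 0 0.145 0 0 75;0 0 0 0.145 0 0 75;0 0 0 0.145 0 0 75;0 0 0 0.145 0 0 75;0 0 0 0.145 0 0 75;0 0 0 0.145 0 0 75' 60
python3 -m handwheel '0 0 0 0.145 0 0 75;0 0 0 0.145 0 0 75;0 0 0 0.145 0 0 75;0 0 0 0.145 0 0 75;0 0 0 0.145 0 0 75;0 0 0 0.145 0 0 75;0 0 0 0.145 0 0 75;0 0 0 0.145 0 0 75' 60
python3 plan.py 639 99.5 150 -117.7
```

```text
clock: 10.95
position: [0.6295, -0.0993, 0.2222]
ee_rot: [-0.518, -0.481, 0.519, -0.48]
ft_force: [-0.2, -0.4, 0.3]
grip_width: 0.88
clock: 11.75
position: [0.6295, -0.0992, 0.2222]
ee_rot: [-0.697, -0.118, 0.698, -0.118]
ft_force: [0.4, 0.6, 0.3]
grip_width: 0.879
t 11.8 p [629.5 -99.2 222.2] jawyaw -70.8 F [0.4 0.6 0.3] grip 0.879 q [-0.6   0.48  0.98  1.42 -0.4   1.45 -0.86]
turn [0.818 0.001 0.   ] deg [46.9  0.1  0. ]
shift now-axes [  72.2 -184.5  -74.3]  after-turn axes [  72.2 -180.4   84. ]
```

The jaw yaw now suits the near-left holder at (472,94), so I do that one first, travelling above the brushes.

```bash
python3 plan.py 472 94.2 225 -70.6
```

```text
t 11.8 p [629.5 -99.2 222.2] jawyaw -70.8 F [0.4 0.6 0.3] grip 0.879 q [-0.6   0.48  0.98  1.42 -0.4   1.45 -0.86]
turn [-0.004  0.001  0.   ] deg [-0.2  0.   0. ]
shift now-axes [  -2.6 -234.4   85.2]  after-turn axes [  -2.8 -234.8   84.3]
```

```bash
python3 -m handwheel '-5 -29.3 10.6 0 0 0 75;-5 -29.3 10.6 0 0 0 75;0 -29.3 10.6 0 0 0 75;0 -29.3 10.6 0 0 0 75;0 -29.3 10.6 0 0 0 75;0 -29.3 10.6 0 0 0 75;0 -29.3 10.6 0 0 0 75;0 -29.3 10.6 -0.004 0 0 75' 60
python3 plan.py 472 94.2 120 -70.6
python3 - <<'E'
from h import *
c=cams.camera("wrist");cv2.imwrite("pics/w4.png",c["color"])
E
```

```text
clock: 12.55
position: [0.4704, 0.0942, 0.2324]
ee_rot: [-0.696, -0.122, 0.697, -0.121]
ft_force: [-0.1, 1.1, 0.4]
grip_width: 0.882
t 12.6 p [470.4  94.2 232.4] jawyaw -70.2 F [-0.1  1.1  0.4] grip 0.882 q [-1.28 -0.09  0.95  1.81  0.08  1.39 -1.57]
turn [0.006 0.    0.001] deg [0.4 0.  0.1]
shift now-axes [112.4   0.7  -1.5]  after-turn axes [112.4   0.6  -1.5]
```

View pics/w4.png

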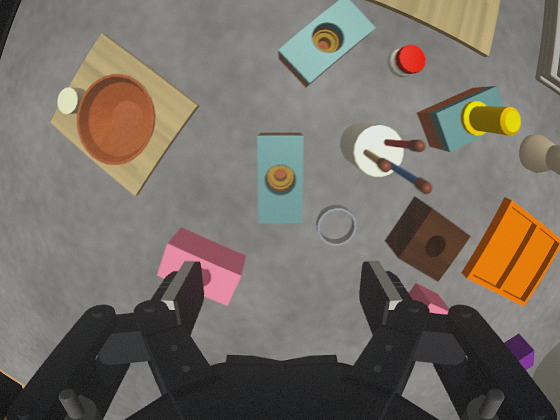

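The holder is upright in the view at (280,178), centred and square to the jaws, and the cup shows a narrow bore. Descending.

```bash
python3 -m handwheel '30 0.6 -1.5 0.006 0 0 75;40 0 0 0 0 0 75;40 0 0 0 0 0 75;40 0 0 0 0 0 75;30 0 0 0 0 0 75;16 0 0 0 0 0 75;10 0 0 0 0 0 75;0 0 0 0 0 0 75' 60
python3 plan.py 472 94.2 26 -70.6;python3 -m handwheel '0 0 0 0 0 0 40;0 0 0 0 0 0 40;0 0 0 0 0 0 40;0 0 0 0 0 0 40;0 0 0 0 0 0 40;0 0 0 0 0 0 40' 60;python3 plan.py 472 94.2 26 -70.6
```

```text
clock: 13.4
position: [0.4722, 0.0928, 0.0258]
ee_rot: [-0.696, -0.119, 0.698, -0.119]
ft_force: [0.3, -0.1, -0.2]
grip_width: 0.879
t 13.4 p [472.2  92.8  25.8] jawyaw -70.6 F [ 0.3 -0.1 -0.2] grip 0.879 q [-1.14  0.28  0.96  2.05 -0.28  0.95 -1.26]
turn [-0.     0.002 -0.   ] deg [-0.   0.1 -0. ]
shift now-axes [-0.2 -1.3 -0.3]  after-turn axes [-0.2 -1.3 -0.3]
clock: 14.0
position: [0.4727, 0.0934, 0.0267]
ee_rot: [-0.697, -0.119, 0.697, -0.119]
ft_force: [-1.8, -0.4, 0.8]
grip_width: 0.471
t 14.0 p [472.7  93.4  26.7] jawyaw -70.6 F [-1.8 -0.4  0.8] grip 0.471 q [-1.15  0.28  0.97  2.05 -0.28  0.95 -1.26]
turn [0.    0.001 0.001] deg [0. 0. 0.]
shift now-axes [ 0.7 -1.   0.4]  after-turn axes [ 0.7 -1.   0.4]
```

The opening reads 40 mm on a 50 mm block, which is odd. I look before lifting.

```bash
python3 - <<'E'
from h import *
c=cams.camera("side");cv2.imwrite("pics/side5.png",cv2.resize(c["color"][120:260,180:340],None,fx=4.5,fy=4.2,interpolation=cv2.INTER_CUBIC))
c=cams.camera("wrist");cv2.imwrite("pics/w5.png",c["color"])
print(manip.get_obs()["grip_width"])
E
```

```text
0.4680348272917454
```

View pics/side5.png

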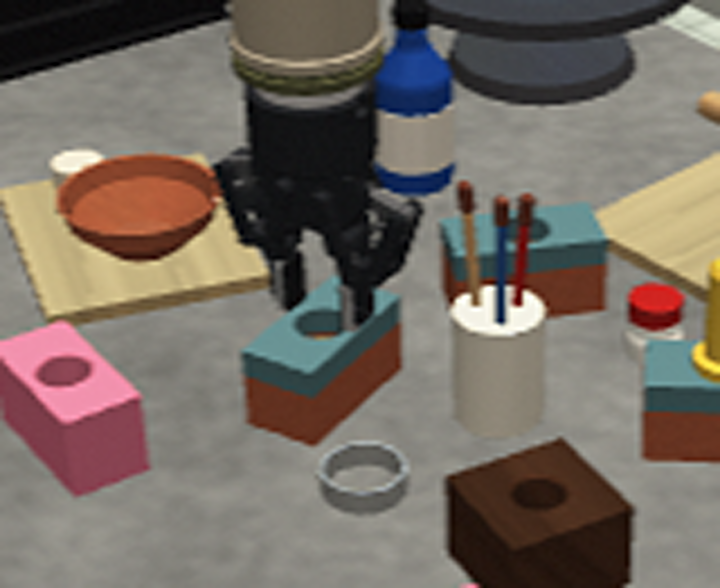

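View pics/w5.png

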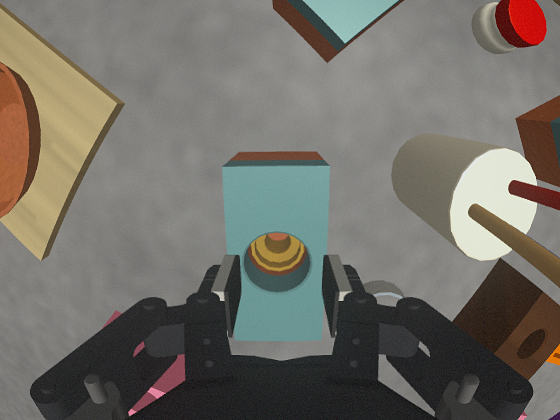

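```bash
python3 - <<'E'
from h import *
o=manip.get_obs();Tw=np.eye(4);Tw[:3,:3]=R.from_quat(o["ee_rot"]).as_matrix();Tw[:3,3]=o["position"]
c=cams.camera("wrist");M=np.linalg.inv(c["T_tool_cam"]);K=c["camera_matrix"]
def wp(P):
    q=np.atleast_2d(P)@M[:3,:3].T+M[:3,3];rr=np.hypot(q[:,0],q[:,1]);th=np.arctan2(rr,q[:,2])
    return np.round(np.c_[q[:,0]/rr*th*K[0,0]+K[0,2],q[:,1]/rr*th*K[1,1]+K[1,2]],0)
pts=np.array([[x,y,z] for x in(0,-.019,-.033) for y in(-.025,.025) for z in(-.011,.011)])
s=cams.camera("side")
for p,a,b in zip(pts,wp(pts),proj(s,(Tw[:3,:3]@pts.T).T+Tw[:3,3])): print(p,a,np.round(b,0))
# depth based side cloud near fingers + holder top
P=cloud(s,np.ones((420,560),bool));P=P[(abs(P[:,0]-.472)<.09)&(abs(P[:,1]-.094)<.09)]
hsv=cv2.cvtColor(s["color"],cv2.COLOR_BGR2HSV);m=cv2.inRange(hsv,(75,30,60),(100,150,255))>0
Q=cloud(s,m);Q=Q[(abs(Q[:,0]-.472)<.09)&(abs(Q[:,1]-.094)<.09)]
print(np.percentile(Q[:,2],[50,90,99]))
big=cv2.resize(s["color"][165:240,220:290],None,fx=8,fy=8,interpolation=cv2.INTER_CUBIC);cv2.imwrite("pics/side6.png",big)
cv2.imwrite("pics/w6.png",cv2.resize(c["color"][140:390,180:380],None,fx=2.4,fy=2.4,interpolation=cv2.INTER_CUBIC))
E
```

```text
[ 0.    -0.025 -0.011] [240. 224.] [247. 203.]
[ 0.    -0.025  0.011] [242. 258.] [242. 207.]
[ 0.     0.025 -0.011] [324. 224.] [262. 208.]
[0.    0.025 0.011] [323. 258.] [257. 213.]
[-0.019 -0.025 -0.011] [236. 236.] [246. 198.]
[-0.019 -0.025  0.011] [238. 272.] [242. 202.]
[-0.019  0.025 -0.011] [329. 236.] [261. 203.]
[-0.019  0.025  0.011] [327. 272.] [257. 207.]
[-0.033 -0.025 -0.011] [232. 246.] [246. 194.]
[-0.033 -0.025  0.011] [235. 285.] [242. 197.]
[-0.033  0.025 -0.011] [333. 246.] [261. 199.]
[-0.033  0.025  0.011] [330. 285.] [257. 203.]
[0.06114122 0.06460379 0.12027161]
```

View pics/side6.png

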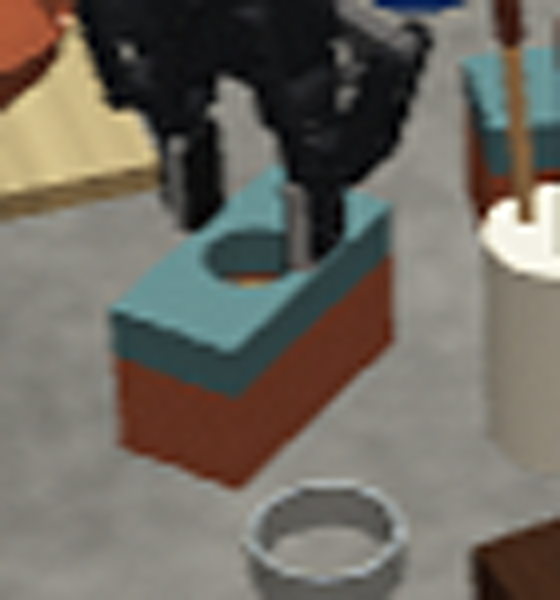

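View pics/w6.png

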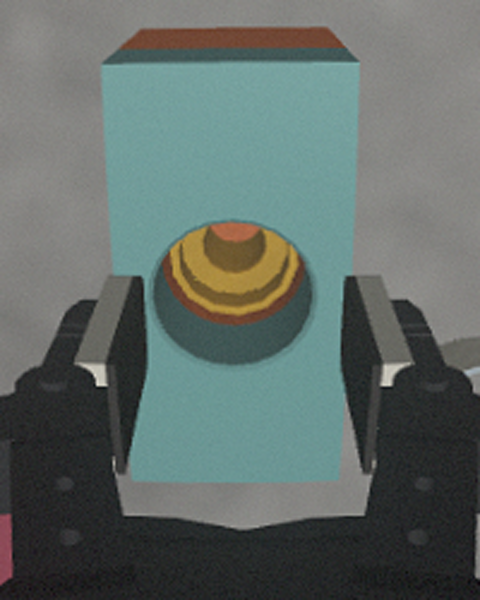

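The near fingertip shows at about (259,198), above the block's top face, so the pads closed over the block without touching it. I need the fingertips' real place in the tool frame from depth.

```bash
python3 - <<'E'
from h import *
o=manip.get_obs();Tw=np.eye(4);Tw[:3,:3]=R.from_quat(o["ee_rot"]).as_matrix();Tw[:3,3]=o["position"]
c=cams.camera("wrist");K=c["camera_matrix"]
def wc(u,v):
    d=c["depth"][v,u];r=np.hypot(u-K[0,2],v-K[1,2]);th=r/K[0,0]
    q=np.array([(u-K[0,2])/r*np.tan(th)*d,(v-K[1,2])/r*np.tan(th)*d,d,1]);return c["T_tool_cam"]@q
for u,v in [(237,258),(232,265),(217,265),(219,290),(233,300),(231,320),(325,262),(335,262),(345,290),(325,290),(280,310),(300,200),(225,200)]:
    p=wc(u,v);print((u,v),"tool",np.round(p[:3]*1000),"world",np.round((Tw@p)[:3]*1000),c["depth"][v,u])
s=cams.camera("side");g=s["color"].max(2)
m=np.zeros((420,560),bool);m[150:200,235:270]=1;m&=g<60
P=cloud(s,m);P=P[abs(P[:,1]-.094)<.1];print(len(P),np.percentile(P[:,2],[0,2,10,50]))
for u,v in [(259,197),(257,194),(245,193),(243,190),(256,190)]:
    mm=np.zeros((420,560),bool);mm[v,u]=1;print(u,v,np.round(cloud(s,mm)*1000),s["color"][v,u])
E
```

```text
(237, 258) tool [-47. -21. -11.] world [476. 117.  74.] 0.14603916
(232, 265) tool [-55. -22. -11.] world [476. 118.  81.] 0.13879818
(217, 265) tool [-47. -30.  -7.] world [469. 124.  73.] 0.14757632
(219, 290) tool [-76. -24. -11.] world [476. 120. 103.] 0.118128695
(233, 300) tool [-66. -21.  -1.] world [467. 113.  93.] 0.13083833
(231, 320) tool [-75. -21.   3.] world [463. 112. 102.] 0.12338168
(325, 262) tool [-47.  19.  -9.] world [488.  78.  74.] 0.14625743
(335, 262) tool [-52.  23. -12.] world [491.  75.  79.] 0.14089598
(345, 290) tool [-76.  23. -11.] world [491.  75. 102.] 0.11852473
(325, 290) tool [-51.  20.   3.] world [476.  74.  78.] 0.14605567
(280, 310) tool [-32.  -1.  27.] world [447.  85.  59.] 0.17129086
(300, 200) tool [-32.   8. -34.] world [508.  97.  58.] 0.1539205
(225, 200) tool [-34. -27. -35.] world [497. 130.  60.] 0.15219891
1077 [0.00593629 0.08003794 0.11153043 0.16546005]
259 197 [[476.  61.  79.]] [37 39 40]
257 194 [[473.  66.  88.]] [ 94  98 100]
245 193 [[471. 120.  64.]] [81 80 56]
243 190 [[458. 110.  84.]] [32 33 33]
256 190 [[471.  67. 101.]] [70 73 76]
```

Both cameras put the real fingertips about 46 mm short of the reported TCP (tips at z≈73), so nothing is gripped. I'll work from measured fingertips instead, with the TCP reading going about 20 mm below table level. I open, then lower gradually.

```bash
cat > tips.py <<'E'
from h import *
import sys
o=manip.get_obs();Tw=np.eye(4);Tw[:3,:3]=R.from_quat(o["ee_rot"]).as_matrix();Tw[:3,3]=o["position"]
c=cams.camera("wrist");K=c["camera_matrix"]
v,u=np.mgrid[0:420,0:560];u=u.ravel();v=v.ravel();d=c["depth"].ravel();ok=d>0;u,v,d=u[ok],v[ok],d[ok]
r=np.hypot(u-K[0,2],v-K[1,2])+1e-9;th=r/K[0,0];k=np.tan(th)*d/r;col=c["color"].reshape(-1,3)[ok].astype(int)
q=np.c_[(u-K[0,2])*k,(v-K[1,2])*k,d,np.ones(len(d))]@c["T_tool_cam"].T
W=q@Tw.T
grey=(col.max(1)-col.min(1)<14)
for s in(-1,1):
    m=(s*q[:,1]>.008)&(abs(q[:,1])<.06)&(abs(q[:,2])<.014)&(q[:,0]<-.03)&grey&(W[:,2]>.03 if len(sys.argv)<2 else W[:,2]>-1)&(th<1.3)[:]
    Q=q[m,:3]*1000
    if len(Q)>20:
        x=np.percentile(Q[:,0],99);T=Q[Q[:,0]>x-8];print("side",s,"tip x %.0f"%x,"inner y %.1f"%(s*np.percentile(s*T[:,1],5)),"world z tip %.0f"%(o["position"][2]*1000-x))
cv2.imwrite("pics/%s.png"%(sys.argv[1] if len(sys.argv)>1 else "wt"),c["color"])
E
python3 tips.py; python3 -m handwheel '0 0 0 0 0 0 75;0 0 0 0 0 0 75;0 0 0 0 0 0 75;0 0 0 0 0 0 75'; python3 tips.py; python3 plan.py 472 94.2 10 -70.6
```

```text
side -1 tip x -48 inner y -20.4 world z tip 75
side 1 tip x -48 inner y 19.3 world z tip 74
clock: 14.75
position: [0.4727, 0.0933, 0.0265]
ee_rot: [-0.697, -0.119, 0.697, -0.119]
ft_force: [-0.0, 0.2, -0.2]
grip_width: 0.881
side -1 tip x -52 inner y -37.8 world z tip 79
side 1 tip x -52 inner y 36.6 world z tip 79
t 14.8 p [472.7  93.3  26.5] jawyaw -70.6 F [-0.  -0.3 -0.3] grip 0.881 q [-1.15  0.28  0.97  2.05 -0.28  0.95 -1.26]
turn [0.    0.001 0.   ] deg [0.  0.1 0. ]
shift now-axes [16.5 -1.1  0.3]  after-turn axes [16.5 -1.1  0.3]
```

```bash
python3 -m handwheel '12 -1 0.3 0 0 0 75;12 0 0 0 0 0 75;0 0 0 0 0 0 75'; python3 plan.py 472 94.2 -22 -70.6; python3 tips.py
```

```text
clock: 15.1
position: [0.4706, 0.0937, 0.0005]
ee_rot: [-0.696, -0.119, 0.698, -0.12]
ft_force: [0.1, -1.0, 0.5]
grip_width: 0.878
t 15.1 p [470.6  93.7   0.5] jawyaw -70.6 F [ 0.1 -1.   0.5] grip 0.878 q [-1.11  0.33  0.93  2.07 -0.34  0.9  -1.22]
turn [ 0.     0.004 -0.   ] deg [ 0.   0.2 -0. ]
shift now-axes [22.5 -0.  -1.6]  after-turn axes [22.5 -0.  -1.5]
side -1 tip x -52 inner y -22.6 world z tip 52
side 1 tip x -52 inner y 27.8 world z tip 52
```

View pics/wt.png

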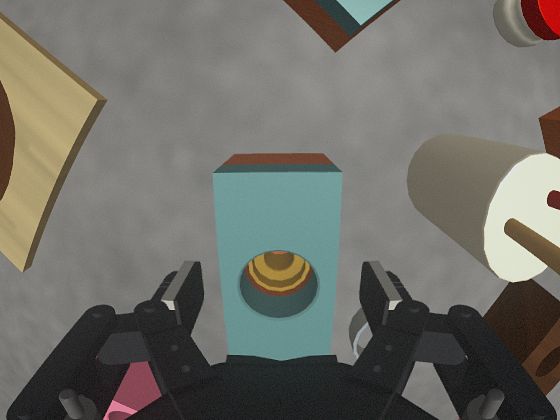

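The fingers stand clear on both sides of the block. I lower further and grip.

```bash
python3 -m handwheel '12 0 -1.5 0 0 0 75;11 0 0 0 0 0 75;0 0 0 0 0 0 75;0 0 0 0 0 0 75'; python3 plan.py 472 94.2 -22 -70.6;python3 -m handwheel '0 0 0 0 0 0 38;0 0 0 0 0 0 38;0 0 0 0 0 0 38;0 0 0 0 0 0 38;0 0 0 0 0 0 38;0 0 0 0 0 0 38' 50;python3 plan.py 472 94.2 -22 -70.6; python3 tips.py w7
```

```text
clock: 15.55
position: [0.4732, 0.0942, -0.0208]
ee_rot: [-0.696, -0.119, 0.698, -0.119]
ft_force: [0.5, -0.4, 0.6]
grip_width: 0.876
t 15.6 p [473.2  94.2 -20.8] jawyaw -70.6 F [ 0.5 -0.4  0.6] grip 0.876 q [-1.07  0.38  0.89  2.08 -0.39  0.86 -1.18]
turn [-0.     0.002 -0.   ] deg [-0.   0.1 -0. ]
shift now-axes [ 1.2 -0.4  1.2]  after-turn axes [ 1.2 -0.4  1.2]
clock: 16.15
position: [0.4738, 0.095, -0.02]
ee_rot: [-0.697, -0.12, 0.697, -0.119]
ft_force: [-0.8, 1.3, 5.4]
grip_width: 0.583
t 16.1 p [473.8  95.  -20. ] jawyaw -70.6 F [-0.8  1.3  5.4] grip 0.583 q [-1.07  0.38  0.89  2.08 -0.39  0.86 -1.18]
turn [0.    0.    0.001] deg [0.  0.  0.1]
shift now-axes [2.  0.1 2. ]  after-turn axes [2.  0.1 2. ]
side -1 tip x -60 inner y -29.3 world z tip 40
side 1 tip x -59 inner y 15.6 world z tip 39
```

View pics/w7.png

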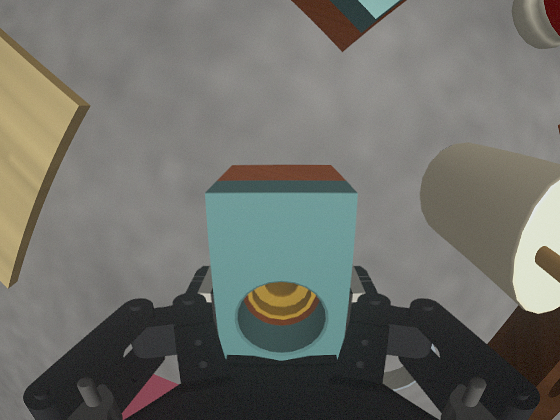

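Opening of 49.8 mm, so it is gripped. Lifting.

```bash
python3 -m handwheel '-5 0 0 0 0 0 38;-12 0 0 0 0 0 38;-20 0 0 0 0 0 38;-25 0 0 0 0 0 38;-25 0 0 0 0 0 38' 75; python3 -m handwheel '-25 0 0 0 0 0 38;-28 0 0 0 0 0 38;-28 0 0 0 0 0 38;-25 0 0 0 0 0 38;-10 0 0 0 0 0 38;0 0 0 0 0 0 38'; python3 plan.py 479.5 -365.3 180 -95.4; python3 plan.py 470 -200 180 -70.6;python3 tips.py w8
```

```text
clock: 16.7
position: [0.473, 0.094, 0.0676]
ee_rot: [-0.696, -0.119, 0.698, -0.119]
ft_force: [0.3, 0.4, -4.8]
grip_width: 0.573
clock: 17.3
position: [0.474, 0.0947, 0.1833]
ee_rot: [0.697, 0.12, -0.697, 0.119]
ft_force: [-0.5, 0.5, -4.9]
grip_width: 0.577
t 17.3 p [474.   94.7 183.3] jawyaw -70.6 F [-0.5  0.5 -4.9] grip 0.577 q [-1.33 -0.03  1.04  1.88  0.03  1.28 -1.52]
turn [ 0.433 -0.     0.002] deg [24.8 -0.   0.1]
shift now-axes [  2.4 435.7 147.7]  after-turn axes [  3.3 457.5 -48.8]
t 17.3 p [474.   94.7 183.3] jawyaw -70.6 F [-0.5  0.5 -4.9] grip 0.577 q [-1.33 -0.03  1.04  1.88  0.03  1.28 -1.52]
turn [ 0.    -0.001  0.002] deg [ 0.  -0.   0.1]
shift now-axes [  2.7 276.7 101.7]  after-turn axes [  3.3 276.7 101.7]
side -1 tip x -60 inner y -29.1 world z tip 243
side 1 tip x -59 inner y 15.6 world z tip 242
```

View pics/w8.png

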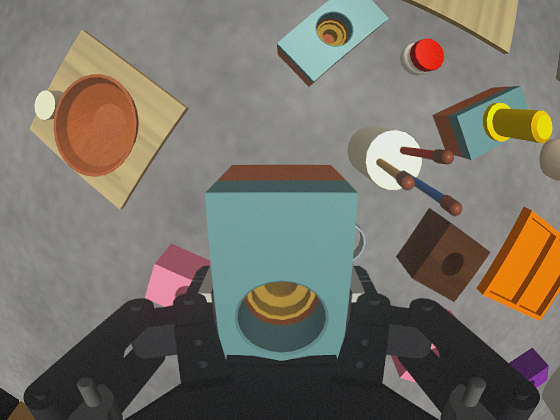

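```bash
python3 -m handwheel '0 12 4.1 0 0 0 38;0 24 8.1 0 0 0 38;0 32 10.8 0 0 0 38;0 34 11.5 0 0 0 38;0 34 11.5 0 0 0 38;0 34 11.5 0 0 0 38;0 34 11.5 0 0 0 38;0 34 11.5 0 0 0 38'; python3 -m handwheel '0 34 11.5 0 0 0 38;0 34 11.5 0 0 0 38;0 34 11.5 0 0 0 38;0 34 11.5 0 0 0 38;0 28 9.5 0 0 0 38;0 22 7.5 0 0 0 38;0 11 3.7 0 0 0 38;0 0 0 0.05 0 0 38'; python3 -m handwheel '0 0 0 0.1 0 0 38;0 0 0 0.1 0 0 38;0 0 0 0.1 0 0 38;0 0 0 0.08 0 0 38;0 0 0 0 0 0 38;0 0 0 0 0 0 38';python3 plan.py 481.5 -365.5 100 -95.4
```

```text
clock: 18.15
position: [0.4758, -0.1585, 0.1817]
ee_rot: [-0.697, -0.12, 0.697, -0.119]
ft_force: [0.6, 1.3, -3.8]
grip_width: 0.576
clock: 18.95
position: [0.4766, -0.3677, 0.181]
ee_rot: [-0.698, -0.1, 0.702, -0.1]
ft_force: [-1.1, 0.8, -5.4]
grip_width: 0.577
clock: 19.55
position: [0.4785, -0.3649, 0.1816]
ee_rot: [-0.705, 0.032, 0.707, 0.032]
ft_force: [-0.8, 0.6, -5.2]
grip_width: 0.575
t 19.6 p [ 478.5 -364.9  181.6] jawyaw -95.1 F [-0.8  0.6 -5.2] grip 0.575 q [-0.3   0.53  1.21  1.58 -0.5   1.38 -0.69]
turn [ 0.005  0.003 -0.   ] deg [ 0.3  0.2 -0. ]
shift now-axes [81.6  0.3 -3.3]  after-turn axes [81.6  0.3 -3.1]
```

```bash
python3 -m handwheel '15 0.3 -3.2 0.005 0 0 38;30 0 0 0 0 0 38;35 0 0 0 0 0 38;35 0 0 0 0 0 38;30 0 0 0 0 0 38;15 0 0 0 0 0 38;0 0 0 0 0 0 38;0 0 0 0 0 0 38';python3 plan.py 481.5 -365.5 -14 -95.4
python3 - <<'E'
from h import *
c=cams.camera("side");cv2.imwrite("pics/s9.png",cv2.resize(c["color"][170:350,260:470],None,fx=3.6,fy=3.3,interpolation=cv2.INTER_CUBIC))
E
```

```text
clock: 20.35
position: [0.4826, -0.3658, 0.0233]
ee_rot: [-0.706, 0.034, 0.706, 0.034]
ft_force: [0.8, -0.3, -3.5]
grip_width: 0.579
t 20.4 p [ 482.6 -365.8   23.3] jawyaw -95.5 F [ 0.8 -0.3 -3.5] grip 0.579 q [-0.2   0.68  1.05  1.74 -0.65  1.12 -0.61]
turn [-0.002  0.    -0.001] deg [-0.1  0.  -0. ]
shift now-axes [37.3 -0.2  1.2]  after-turn axes [37.3 -0.2  1.2]
```

View pics/s9.png

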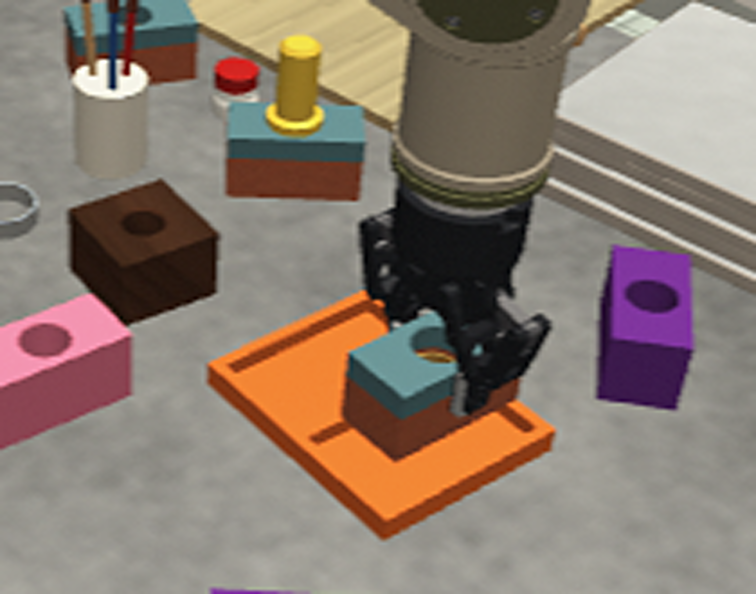

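The holder hangs above the far bay, square to the tray. I lower it gently.

```bash
python3 -m handwheel '10 0 1 0 0 0 38;10 0 0 0 0 0 38;8 0 0 0 0 0 38;4 0 0 0 0 0 38;2 0 0 0 0 0 38;0 0 0 0 0 0 38;0 0 0 0 0 0 38';python3 plan.py 481.5 -365.5 -14 -95.4
```

```text
clock: 21.1
position: [0.4815, -0.3652, -0.0113]
ee_rot: [-0.706, 0.034, 0.707, 0.034]
ft_force: [-0.3, -0.1, -5.1]
grip_width: 0.579
t 21.1 p [ 481.5 -365.2  -11.3] jawyaw -95.5 F [-0.3 -0.1 -5.1] grip 0.579 q [-0.17  0.72  1.01  1.76 -0.69  1.06 -0.58]
turn [-0.002  0.001 -0.   ] deg [-0.1  0.  -0. ]
shift now-axes [ 2.7  0.3 -0. ]  after-turn axes [ 2.7  0.3 -0. ]
```

```bash
python3 -m handwheel '1.5 0 0 0 0 0 38;1 0 0 0 0 0 38;1 0 0 0 0 0 38;0 0 0 0 0 0 38;0 0 0 0 0 0 38';python3 plan.py 481.5 -365.5 -14 -95.4
```

```text
clock: 21.6
position: [0.4815, -0.3651, -0.0138]
ee_rot: [-0.706, 0.034, 0.706, 0.034]
ft_force: [-5.1, 5.8, 8.2]
grip_width: 0.577
t 21.6 p [ 481.5 -365.1  -13.8] jawyaw -95.5 F [-5.1  5.8  8.2] grip 0.577 q [-0.17  0.72  1.01  1.76 -0.7   1.06 -0.58]
turn [-0.002  0.     0.001] deg [-0.1  0.   0. ]
shift now-axes [ 0.2  0.4 -0. ]  after-turn axes [ 0.2  0.4 -0. ]
```

The floor is touched at 8 N. I release and rise.

```bash
python3 -m handwheel '0 0 0 0 0 0 55;0 0 0 0 0 0 62;0 0 0 0 0 0 66;0 0 0 0 0 0 66;-15 0 0 0 0 0 66;-30 0 0 0 0 0 66;-45 0 0 0 0 0 66;-45 0 0 0 0 0 75';python3 -m handwheel '-45 0 0 0 0 0 75;-25 0 0 0 0 0 75';python3 plan.py 639 99.5 220 -117.7; python3 tips.py w10
```

```text
clock: 22.4
position: [0.4809, -0.3652, 0.1223]
ee_rot: [-0.706, 0.034, 0.707, 0.034]
ft_force: [0.8, 0.1, 0.6]
grip_width: 0.879
clock: 22.6
position: [0.4817, -0.3663, 0.1948]
ee_rot: [0.707, -0.035, -0.705, -0.034]
ft_force: [0.6, 0.3, -0.5]
grip_width: 0.875
t 22.6 p [ 481.7 -366.3  194.8] jawyaw -95.6 F [ 0.6  0.3 -0.5] grip 0.875 q [-0.3   0.52  1.22  1.56 -0.5   1.4  -0.71]
turn [ 0.386 -0.003 -0.001] deg [22.1 -0.2 -0.1]
shift now-axes [ -25.9 -478.9 -111.4]  after-turn axes [ -25.2 -485.6   77.3]
side -1 tip x -53 inner y -37.9 world z tip 248
side 1 tip x -53 inner y 36.5 world z tip 247
```

View pics/w10.png

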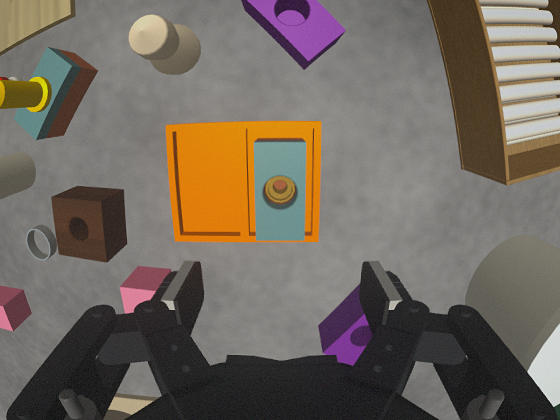

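The holder stands upright in the right bay in this view (280,190). Next is the far-left holder.

```bash
python3 -m handwheel '-10 -28 -6.5 0 0 0 75;-5 -40 -9.3 0 0 0 75;0 -40 -9.3 0 0 0 75;0 -40 -9.3 0 0 0 75;0 -40 -9.3 0 0 0 75;0 -40 -9.3 0 0 0 75;0 -40 -9.3 0 0 0 75;0 -40 -9.3 0 0 0 75';python3 -m handwheel '0 -40 -9.3 0 0 0 75;0 -40 -9.3 0 0 0 75;0 -40 -9.3 0 0 0 75;0 -31 -7.2 0 0 0 75;0 -20 -4.6 0 0 0 75;0 0 0 0.13 0 0 75;0 0 0 0.13 0 0 75;0 0 0 0.126 0 0 75';python3 plan.py 639 99.5 60 -117.7; python3 tips.py w11
```

```text
clock: 23.45
position: [0.5826, -0.0639, 0.2057]
ee_rot: [-0.706, 0.034, 0.706, 0.034]
ft_force: [0.4, -1.0, 0.4]
grip_width: 0.877
clock: 24.25
position: [0.6383, 0.0999, 0.2055]
ee_rot: [-0.686, 0.171, 0.686, 0.171]
ft_force: [0.3, 0.2, -0.8]
grip_width: 0.876
t 24.2 p [638.3  99.9 205.5] jawyaw -118.0 F [ 0.3  0.2 -0.8] grip 0.876 q [-1.01  0.66  1.25  1.43 -0.62  1.49 -1.85]
turn [-0.005  0.    -0.001] deg [-0.3  0.  -0. ]
shift now-axes [ 1.455e+02 -1.000e-01 -8.000e-01]  after-turn axes [145.5   0.   -0.8]
side -1 tip x -52 inner y -37.9 world z tip 258
side 1 tip x -52 inner y 36.6 world z tip 258
```

View pics/w11.png

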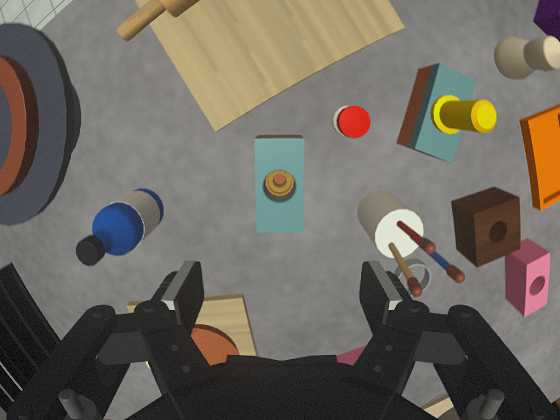

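The holder at (280,184) is square and centred, also with a narrow bore. The jar at (390,230) is clear of the right finger. Descending.

```bash
python3 -m handwheel '30 0 -0.8 -0.005 0 0 75;40 0 0 0 0 0 75;40 0 0 0 0 0 75;40 0 0 0 0 0 75;30 0 0 0 0 0 75;15 0 0 0 0 0 75;0 0 0 0 0 0 75';python3 plan.py 639 99.5 -20 -117.7; python3 tips.py w12
```

```text
clock: 25.0
position: [0.638, 0.1001, 0.0088]
ee_rot: [-0.686, 0.167, 0.688, 0.166]
ft_force: [0.4, -0.8, 0.8]
grip_width: 0.882
t 25.0 p [638.  100.1   8.8] jawyaw -117.3 F [ 0.4 -0.8  0.8] grip 0.882 q [-0.96  0.82  1.08  1.63 -0.77  1.18 -1.74]
turn [ 0.007  0.002 -0.002] deg [ 0.4  0.1 -0.1]
shift now-axes [28.8 -0.  -1.2]  after-turn axes [28.8  0.1 -1.2]
side -1 tip x -50 inner y -17.8 world z tip 59
side 1 tip x -52 inner y 14.0 world z tip 60
```

View pics/w12.png

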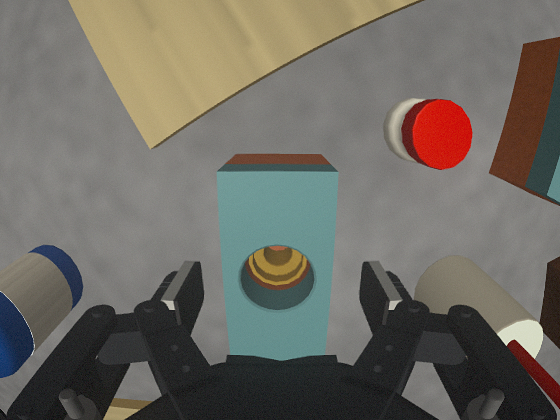

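The fingers straddle the block evenly. I go down the rest and grip.

```bash
python3 -m handwheel '15 0 -1.2 0.006 0 0 70;14 0 0 0 0 0 70;0 0 0 0 0 0 70;0 0 0 0 0 0 70'; python3 plan.py 639 99.5 -20 -117.7;python3 -m handwheel '0 0 0 0 0 0 38;0 0 0 0 0 0 38;0 0 0 0 0 0 38;0 0 0 0 0 0 38;0 0 0 0 0 0 38;0 0 0 0 0 0 38' 50;python3 plan.py 639 99.5 -20 -117.7
```

```text
clock: 25.45
position: [0.6399, 0.1, -0.0191]
ee_rot: [-0.686, 0.169, 0.687, 0.169]
ft_force: [0.1, -0.8, 0.3]
grip_width: 0.816
t 25.4 p [639.9 100.  -19.1] jawyaw -117.7 F [ 0.1 -0.8  0.3] grip 0.816 q [-0.94  0.85  1.05  1.64 -0.8   1.14 -1.73]
turn [ 0.     0.001 -0.001] deg [ 0.   0.1 -0. ]
shift now-axes [0.9 0.9 0.5]  after-turn axes [0.9 0.9 0.5]
clock: 26.05
position: [0.6405, 0.1003, -0.0183]
ee_rot: [0.687, -0.169, -0.687, -0.169]
ft_force: [0.3, 1.3, 5.8]
grip_width: 0.581
t 26.1 p [640.5 100.3 -18.3] jawyaw -117.7 F [0.3 1.3 5.8] grip 0.581 q [-0.94  0.85  1.05  1.64 -0.8   1.14 -1.73]
turn [ 0.    -0.     0.001] deg [ 0. -0.  0.]
shift now-axes [1.7 1.4 1. ]  after-turn axes [1.7 1.4 1. ]
```

```bash
python3 -m handwheel '-5 0 0 0 0 0 38;-12 0 0 0 0 0 38;-20 0 0 0 0 0 38;-25 0 0 0 0 0 38;-25 0 0 0 0 0 38' 75; python3 -m handwheel '-25 0 0 0 0 0 38;-28 0 0 0 0 0 38;-28 0 0 0 0 0 38;-25 0 0 0 0 0 38;-10 0 0 0 0 0 38;0 0 0 0 0 0 38'; python3 plan.py 488.5 -281.7 185 -95.4
python3 - <<'E'
from h import *
c=cams.camera("side");cv2.imwrite("pics/s13.png",c["color"])
E
```

```text
clock: 26.55
position: [0.6399, 0.0998, 0.0701]
ee_rot: [-0.686, 0.169, 0.687, 0.169]
ft_force: [0.9, 0.8, -4.8]
grip_width: 0.58
clock: 27.15
position: [0.6407, 0.0997, 0.1857]
ee_rot: [0.687, -0.169, -0.686, -0.17]
ft_force: [-0.3, -0.1, -4.5]
grip_width: 0.575
t 27.1 p [640.7  99.7 185.7] jawyaw -117.7 F [-0.3 -0.1 -4.5] grip 0.575 q [-1.01  0.67  1.23  1.45 -0.63  1.46 -1.84]
turn [-0.389 -0.001  0.001] deg [-22.3  -0.1   0.1]
shift now-axes [ 2.000e-01  4.084e+02 -4.260e+01]  after-turn axes [  0.7 394.1 115.6]
```

View pics/s13.png

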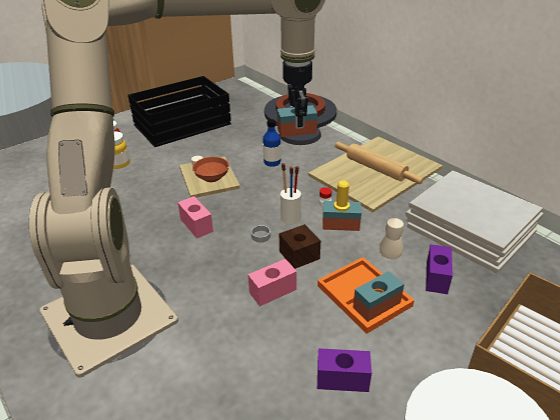

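The holder is lifted level at (297,122), and everything else stands. I carry it to the near bay.

```bash
python3 -m handwheel '0 12 -1.2 0 0 0 38;0 24 -2.5 0 0 0 38;0 33 -3.5 0 0 0 38;0 34 -3.5 0 0 0 38;0 34 -3.5 0 0 0 38;0 34 -3.5 0 0 0 38;0 34 -3.5 0 0 0 38;0 34 -3.5 0 0 0 38'; python3 -m handwheel '0 34 -3.5 0 0 0 38;0 34 -3.5 0 0 0 38;0 34 -3.5 0 0 0 38;0 34 -3.5 0 0 0 38;0 22 -2.3 0 0 0 38;0 11 -1.1 0 0 0 38;0 0 0 -0.05 0 0 38;0 0 0 -0.1 0 0 38'; python3 -m handwheel '0 0 0 -0.1 0 0 38;0 0 0 -0.1 0 0 38;0 0 0 -0.039 0 0 38;0 0 0 0 0 0 38;0 0 0 0 0 0 38';python3 plan.py 488.5 -281.7 30 -95.4
```

```text
clock: 28.0
position: [0.5488, -0.1247, 0.1827]
ee_rot: [-0.685, 0.169, 0.688, 0.169]
ft_force: [0.4, -0.7, -4.5]
grip_width: 0.576
clock: 28.8
position: [0.4871, -0.2805, 0.183]
ee_rot: [-0.696, 0.117, 0.698, 0.117]
ft_force: [-0.1, 0.2, -4.7]
grip_width: 0.574
clock: 29.3
position: [0.4876, -0.2802, 0.1835]
ee_rot: [-0.706, 0.033, 0.707, 0.034]
ft_force: [0.9, -0.1, -5.3]
grip_width: 0.581
t 29.3 p [ 487.6 -280.2  183.5] jawyaw -95.4 F [ 0.9 -0.1 -5.3] grip 0.581 q [-0.5   0.36  1.17  1.69 -0.34  1.32 -0.93]
turn [-0.001  0.002  0.   ] deg [-0.   0.1  0. ]
shift now-axes [153.5   1.5  -1.3]  after-turn axes [153.5   1.4  -1. ]
```

```bash
python3 -m handwheel '15 1.4 -1 0 0 0 38;30 0 0 0 0 0 38;35 0 0 0 0 0 38;35 0 0 0 0 0 38;25 0 0 0 0 0 38;14 0 0 0 0 0 38;0 0 0 0 0 0 38;0 0 0 0 0 0 38';python3 plan.py 488.5 -281.7 -12 -95.4
python3 - <<'E'
from h import *
c=cams.camera("side");cv2.imwrite("pics/s14.png",cv2.resize(c["color"][170:350,260:470],None,fx=3.6,fy=3.3,interpolation=cv2.INTER_CUBIC))
E
```

```text
clock: 30.1
position: [0.4888, -0.2828, 0.0306]
ee_rot: [-0.706, 0.034, 0.707, 0.033]
ft_force: [0.6, -1.0, -4.4]
grip_width: 0.579
t 30.1 p [ 488.8 -282.8   30.6] jawyaw -95.4 F [ 0.6 -1.  -4.4] grip 0.579 q [-0.35  0.54  1.01  1.84 -0.52  1.06 -0.81]
turn [-0.     0.001 -0.001] deg [-0.  0. -0.]
shift now-axes [42.6 -1.1  0.4]  after-turn axes [42.6 -1.   0.4]
```

View pics/s14.png

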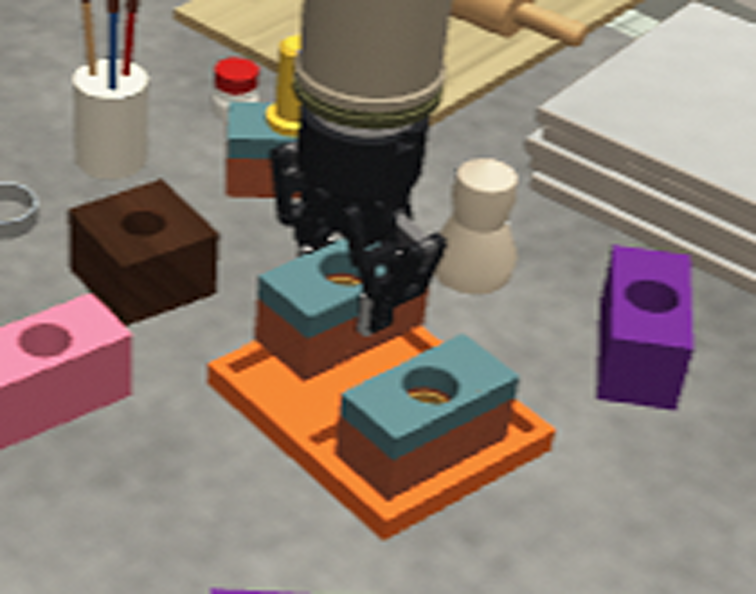

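The second holder hangs above the free bay, clear of the first. Lowering.

```bash
python3 -m handwheel '10 0 0 0 0 0 38;10 0 0 0 0 0 38;10 0 0 0 0 0 38;6 0 0 0 0 0 38;3 0 0 0 0 0 38;1 0 0 0 0 0 38;0 0 0 0 0 0 38;0 0 0 0 0 0 38';python3 plan.py 488.5 -281.7 -12 -95.4
```

```text
clock: 30.95
position: [0.4887, -0.2824, -0.0097]
ee_rot: [-0.706, 0.033, 0.707, 0.033]
ft_force: [0.8, -1.4, -5.0]
grip_width: 0.578
t 30.9 p [ 488.7 -282.4   -9.7] jawyaw -95.4 F [ 0.8 -1.4 -5. ] grip 0.578 q [-0.31  0.59  0.95  1.87 -0.57  0.99 -0.77]
turn [ 0.     0.001 -0.   ] deg [ 0.  0. -0.]
shift now-axes [ 2.3 -0.7  0.3]  after-turn axes [ 2.3 -0.7  0.3]
```

```bash
python3 -m handwheel '1.5 0 0 0 0 0 38;1 0 0 0 0 0 38;0.5 0 0 0 0 0 38;0 0 0 0 0 0 38;0 0 0 0 0 0 38';python3 plan.py 488.5 -281.7 -12 -95.4
```

```text
clock: 31.45
position: [0.4886, -0.2822, -0.0123]
ee_rot: [-0.706, 0.033, 0.707, 0.034]
ft_force: [-3.7, 2.5, 6.4]
grip_width: 0.577
t 31.4 p [ 488.6 -282.2  -12.3] jawyaw -95.4 F [-3.7  2.5  6.4] grip 0.577 q [-0.31  0.59  0.95  1.87 -0.58  0.99 -0.77]
turn [0.    0.001 0.001] deg [0. 0. 0.]
shift now-axes [-0.3 -0.5  0.2]  after-turn axes [-0.3 -0.5  0.2]
```

It touches the floor. Opening to 64 mm leaves the finger clear of the neighbouring holder, then I rise.

```bash
python3 -m handwheel '0 0 0 0 0 0 55;0 0 0 0 0 0 62;0 0 0 0 0 0 64;0 0 0 0 0 0 64;-15 0 0 0 0 0 64;-30 0 0 0 0 0 64;-45 0 0 0 0 0 64;-45 0 0 0 0 0 64';python3 -m handwheel '-45 0 0 0 0 0 64;-40 0 0 0 0 0 64;0 0 -45 0 0 0 64;0 0 -45 0 0 0 64;0 0 0 0 0 0 64;0 0 0 0 0 0 64';python3 plan.py
python3 - <<'E'
from h import *
for n in ["top","side"]:
    c=cams.camera(n);hsv=cv2.cvtColor(c["color"],cv2.COLOR_BGR2HSV);cv2.imwrite(f"pics/f_{n}.png",c["color"])
    m=cv2.inRange(hsv,(75,30,60),(100,150,255));k,l,s,_=cv2.connectedComponentsWithStats(m)
    for i in range(1,k):
        if s[i,4]<120: continue
        P=cloud(c,l==i);P=P[(P[:,2]>.052)&(P[:,2]<.076)]
        if len(P)<60: continue
        r=cv2.minAreaRect((P[:,:2]*1000).astype(np.float32));print(n,np.round(r[0],1),np.round(r[1],1),"z",round(np.median(P[:,2]),4))
E
```

```text
clock: 32.25
position: [0.488, -0.2825, 0.1243]
ee_rot: [-0.706, 0.034, 0.707, 0.034]
ft_force: [0.3, 0.7, 0.6]
grip_width: 0.746
clock: 32.85
position: [0.5782, -0.2913, 0.207]
ee_rot: [-0.705, 0.034, 0.707, 0.033]
ft_force: [-0.3, -1.3, -0.0]
grip_width: 0.748
t 32.9 p [ 578.2 -291.3  207. ] jawyaw -95.4 F [-0.3 -1.3 -0. ] grip 0.748 q [-0.32  0.56  1.06  1.41 -0.48  1.45 -0.93]
top [ 629.1 -100.4] [ 50.1 101. ] z 0.0595
top [ 479.9 -365. ] [50.3 99.9] z 0.0649
side [631.  -97.3] [57.8 99. ] z 0.0621
side [ 488.9 -281.6] [ 54.7 105.2] z 0.0676
side [ 481.6 -364.6] [ 51.8 105.9] z 0.0674
```

View pics/f_side.png

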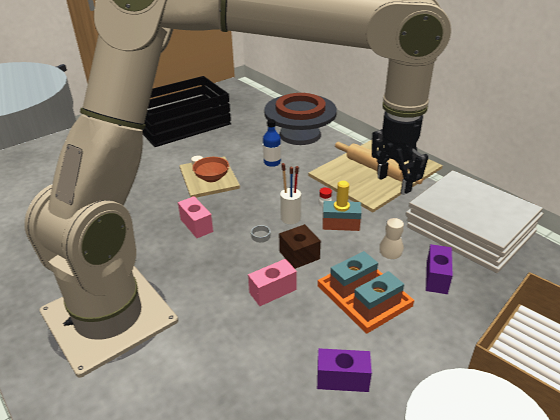

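View pics/f_top.png

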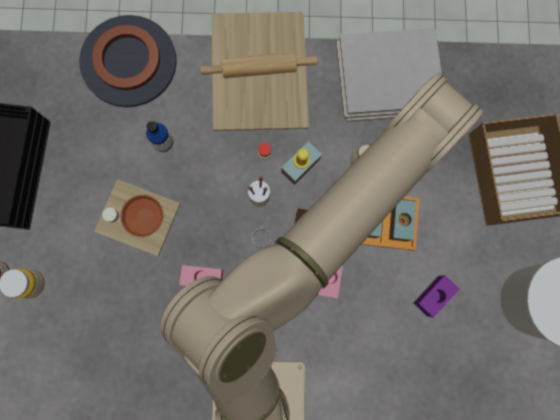

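Both views show the gauge standing in the right holder (top 302,157), the two others upright in the bays, all bystanders in place and the gripper clear. One last check of the gauge's height, then I hand in.

```bash
python3 - <<'E'
from h import *
from workcell import hand_in
for n in ["side","top"]:
    c=cams.camera(n);hsv=cv2.cvtColor(c["color"],cv2.COLOR_BGR2HSV)
    P=cloud(c,cv2.inRange(hsv,(22,120,60),(34,255,255))>0);P=P[(abs(P[:,0]-.63)<.06)&(abs(P[:,1]+.1)<.06)]
    print(n,"zmin/max",np.round(np.percentile(P[:,2],[1,99]),4),"top c",np.round(P[P[:,2]>.125].mean(0),4))
print(hand_in(),manip.get_obs()["clock"])
E
```

```text
side zmin/max [0.0639 0.1424] top c [ 0.6254 -0.1014  0.136 ]
top zmin/max [0.062  0.1405] top c [ 0.6265 -0.0978  0.1352]
the job is handed in; nothing more can be done
the job is handed in; nothing more can be done
```

The job is handed in, at about 33 s of the 72 s allowed; no verdict was given. The gauge's pin went fully home in the first hole I tried, the right-hand holder at about (0.629, −0.100) m. I left it standing there and that holder did not move. I chose that hole first because its cup showed the widest floor in the top view.

The other two holders are in the orange tray, one in each bay. I did not try the gauge in them: I judged them tight by elimination, and the wrist views showed narrow bores.

**What the last checks showed:**
- **Gauge:** its top is at z ≈ 0.136 m, against 0.137 m expected with the shoulder on the holder's face. It stands a few mm off the hole's centre by the cameras, within measuring error.
- **Tray holders:** the side camera puts their centres within about 2 mm of the bay middles I had measured, and they look upright in the views. The arm hid the near-bay holder from the top camera, so only the side camera confirms that one.
- **Bystanders:** those in view looked unmoved in the last pictures. The figurine and cutter were partly behind the arm in the top view but stand in the side view.

**What disagreed:** the real fingertips sit about 46–52 mm short of the reported TCP, in both the wrist and side cameras. Because of this my first close on a holder shut above it without touching it. I then worked from measured fingertip positions, with TCP readings below table level. It also means the gauge was gripped nearer its top than I had planned.

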